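# Swap the drawing plate that hangs on the desk rail

## Task

Swap the two drawing plates: lift the S-hook with the rectangular circle template off the rail, lower the template into the groove of the empty wooden stand and slip the hook out of it; then thread the same hook through the hole of the set square, draw the square up out of its stand and hang the hook over the rail so that the square hangs freely. Hold only the S-hook with the gripper and leave the plates to the hook; do not drop either of them, and do not disturb the other things on the desk.

Things in the scene. Friction and masses are not known exactly. Their poses are not given: they have to be found in the camera images.
- rail_stand: Desk rail: a bent steel tube, 12 mm thick, shaped like an upside-down U on a wooden foot (80 x 340 x 14 mm). Fixed. The level bar runs along the stand's y axis; its axis is 260 mm above the desk; the two upright legs stand at y = +150 and -150 mm. Origin: middle of the foot's underside; x points across the bar, away from the robot, z up.
- rail_mid (a point): Middle of the bar's axis (260 mm above the desk); axes as the rail stand's.
- s_hook: S-hook, 131 mm tall, of 7 mm steel rod; black grip on its upper shank (9 mm along y, 13 along x, 44 tall). Hangs on the rail at the start and carries the template. Origin: middle of the grip. The hook lies in its x-z plane, z up (hangs a few degrees tipped about y), x over the bar away from the robot, y along the bar. Below the grip the rod slants to the +x side. 0.06 kg.
- hook_crown (a point): Rod's centre line at the top of the upper bend: (25, 0, 41) mm in the hook's frame; 9.5 mm above the bar's axis when hung. That bend has 25 mm radius about (25, 0, 16) mm and opens downward, with its tip on the far (+x) side at z +18 mm: the hook comes off the bar when lifted 40 mm and then drawn to its -x side.
- hook_seat (a point): Rod's centre line at the bottom of the lower bend, where a hung plate rests: (25, 0, -83) mm in the hook's frame. That bend has 19 mm radius about (25, 0, -64) mm and opens upward.
- hook_tip (a point): Lower bend's tip (centre of its round end): (9.4, 0, -79.6) mm in the hook's frame, on the -x side, towards the robot, sloping up 55 degrees. It enters a hole from behind the plate, moving to -x; with the hook tipped about 20 degrees so that its lower end swings away from the robot the tip lies flatter and passes the 18 mm hole more easily.
- template: Circle template: rectangular aluminium plate, 120 wide (y) x 105 high (z) x 5 mm thick (x), with three larger round cut-outs and, at the middle of its top edge, an 18 mm hang hole. At the start it hangs on the S-hook. On the hook it can swing and twist if carried briskly. About 0.11 kg. Origin: middle of the bottom edge; z up the plate, x is the normal of its face.
- template_hole (a point): Centre of the template's hang hole, 88 mm above its bottom edge and 17 mm below its top edge.
- set_square: Set square: triangular aluminium plate, 5 mm thick (x), 190 wide (y), 95 mm high (z), with a triangular window and its right angle at the top; an 18 mm hang hole lies in that corner. It starts upright in the groove of one wooden stand. About 0.09 kg. Origin: middle of the long bottom edge; z up the plate, x is the normal of its face.
- square_hole (a point): Centre of the set square's hang hole, 73.8 mm above its bottom edge and 21 mm below its top corner.
- stand_a: The empty one of two equal wooden stands, 60 (x) x 140 (y) x 45 mm high, fixed. A groove runs along its whole length (y): 7 mm wide, floor at 6 mm, straight walls up to 22 mm, then flaring to 38 mm at the top; ends open. Origin: middle of the underside; x across the groove, away from the robot, z up. The stands may swap sides.
- stand_b: The other stand, the same in shape; the set square starts in its groove. Axes as stand_a.
- pencil: Yellow pencil, 8 x 140 x 8 mm, lying in front of the stands; to be left alone. Origin: middle of its underside.
- eraser: Eraser, 23 x 52 x 14 mm, lying in front at the left; to be left alone. Origin: middle of its underside.
- mug: Mug, 92 mm wide, 93 mm tall, behind at the right; to be left alone. Origin: middle of its underside.
- tape: Tape dispenser, 58 x 156 x 60 mm, in front at the right; to be left alone. Origin: middle of its underside.

How it is judged:
By the outcome, as a careful person would: the job done as asked, in the order asked, and still so for the second after the job is handed in, with the robot touching nothing.
It also fails if it takes over 72 s, if anything falls off the work surface, if the arm or the gripper's body presses on something with over 40 N, if the wrist force passes 120 N, or if a joint passes its speed limit or range.

## Robot

A 6-joint arm with a two-finger parallel gripper is mounted at the origin on a cart in front of the work surface, level with it; the furniture and walls round the work are solid. World frame = base frame: x ahead of the robot, y to its left, z up, the work surface at z = 0. Lengths are in m, angles in degrees, forces in N, time in s.
With the tool pointing down it reaches from about 0.4 to 0.825 m from the base axis. Payload 7 kg.
Tool frame: the origin (TCP) lies on the centre line of the jaws, within the pads' length; the fingertips stand 19 mm ahead of it and the grasp point (between the pads) is the TCP; z points along the fingers, y is the line along which they close (so a half turn about z gives the same grasp; the last joint's range is limited). The gripper opens to 88 mm and grips with 3 to 60 N. Pads are 19 mm wide; open, the fingers measure 130 mm over their backs; the gripper's body (78 mm by 193 mm) begins 47 mm behind the grasp point.
Start: joints at [-51.159, 20.546, 0.682, 0, -70.136, -16.507], TCP at [0.256, -0.624, 0.246] pointing down, gripper open.
Joint ranges: [-176.03, 176.03], [-82.01, 121.73], [-58.28, 71.71], [-173.87, 95.51], [-174.79, -0.11], [-173.66, 173.66]. Speed limits (degrees/s): [136.94, 136.94, 172.46, 180, 180, 180].

## Interface

Orientations are given as [roll, pitch, yaw] about the fixed x, y, z axes, in that order (R = Rz(yaw) Ry(pitch) Rx(roll)).
In Python, from plant import * gives the robot as it stands. The module is installed in compiled form; this text tells all that it offers.
- The arm moves only by the tool play_rows, never from a script. Its argument "deltas" is a list of rows, each a list of 6 numbers: the shift along the world's x, y, z scaled (see below), then the turn, a rotation vector about the world's x, y, z scaled (see below). A call has 1 to 10 rows; each row shifts and turns the commanded pose from where the row before left it; what a row does not reach is not made up. The controller multiplies each number of a shift by 800 mm and each number of a turn by 180 degrees. A row lasts 1/10 s, in which the tool goes at most 50 mm and 8.59 degrees, less where a joint would pass 70% of its speed; a pose out of reach is approached as far as the arm can. A call with a number of a shift or a turn outside -1 to 1 is refused whole. A call with a gripper value outside its range is refused whole. "gripper" is the gripper command: -1 is shut, 1 is fully open, values between are in proportion, set as the call begins (left out, the last holds). The fingers move at their own pace and stop on an object; the grip force is fixed at half the most. Time passes only in rows, so rows that do not move let the fingers close. It gives the time, the measured TCP pose, the force, the opening and the grip force at its end, in the units of the state.
- get_obs(): the state, without advancing time (a new reading comes with each control period).
- snapshot(name): name is "scene" or "side" or "wrist"; returns (picture, depth): 480x640x3 uint8, blue, green, red; 480x640 float32, m along the optical axis (not along the pixel's ray), 0 where there is no reading.
- camera_model(name): a dict with "fx", "fy", "cx", "cy" (pixels), "world_to_cam" (4x4, takes a point from world to camera coordinates). Camera axes: x right, y down, z forward; pixel columns grow to the right and rows downward; lengths in m; the calibration is good to about 2 mm. A picture is of the moment at which its call begins: read the wrist's pose just before it. camera_model takes no time and is no camera call; for the wrist camera it gives the pose at the moment of the call.
- close_job(): hands the job in; it is judged then, once.
The state is a dict: "clock": time; "joint_pos": joint angles; "qvel": joint speeds; "tau": joint torques, N m; "tool_pos": TCP position; "orientation": TCP orientation; "force": force on the tool from outside, world axes, zero at the start; "moment": the same for the moment, N m; "opening": finger opening in m; "gripper_force": force on a finger pad.
Only numpy, scipy, OpenCV 4.12 (cv2) and the standard library are available. Lean on these libraries where they do the work, as an engineer would, in place of code of your own. Each camera call takes 0.05 s, during which the arm holds its last target. There are 200 camera calls.

## Working session

There is one attempt and no reset: what is moved stays moved. The work goes in short steps, Python scripts to look and compute and a tool call to move; the robot and the scene stay as the last step left them, time stands still between calls to the robot, and variables do not carry over. Pictures are saved under pics/ and viewed, at most 11 in all, crops included, and the job is handed in when it is done.

Besides the shell and the picture viewer there is one more tool, called after "Call:" as a command line: name --pt "numbers of a row" for each row, then --argument value for the rest. play_rows: Moves the arm, as the interface text tells. Its arguments: {"type":"object","properties":{"deltas":{"type":"array","items":{"type":"array","items":{"type":"number","minimum":-1,"maximum":1}}},"gripper":{"type":"number"}},"required":["deltas"]}

```bash
mkdir -p pics
python3 - <<'E'
from plant import *
import cv2,numpy as np
o=get_obs();print({k:np.round(v,3) for k,v in o.items()})
for n in("scene","side"):
    p,d=snapshot(n);cv2.imwrite(f"pics/{n}0.png",p);np.save(f"{n}0.npy",d)
    m=camera_model(n);print(n,m["fx"],m["cx"],m["cy"],np.round(np.linalg.inv(m["world_to_cam"]),3).tolist())
E
```

```text
{'clock': np.float64(0.0), 'joint_pos': array([-5.1160e+01,  2.0592e+01,  6.3500e-01, -2.0000e-02, -7.0136e+01,
       -1.6508e+01]), 'qvel': array([-0.076, -0.051, -0.001,  0.013, -0.007, -0.032]), 'tau': array([-2.0000e-03, -5.8272e+01,  2.9305e+01,  6.9970e+00,  7.0000e-03,
       -0.0000e+00]), 'tool_pos': array([ 0.256, -0.624,  0.245]), 'orientation': array([ 1.79906e+02, -8.00000e-03, -1.57674e+02]), 'force': array([-0.178, -0.117,  0.333]), 'moment': array([ 0.002, -0.043, -0.015]), 'gripper_force': np.float64(0.0), 'opening': np.float64(0.088)}
scene 476.3162413926718 318.5319653621826 239.86243226710044 [[-0.564, -0.585, 0.582, -0.022], [-0.825, 0.41, -0.388, 0.53], [-0.012, -0.699, -0.715, 0.895], [0.0, 0.0, 0.0, 1.0]]
side 595.218005841016 327.82781163007536 240.46755049907094 [[-0.999, -0.033, 0.005, 0.546], [-0.023, 0.6, -0.8, 1.028], [0.024, -0.8, -0.6, 0.838], [0.0, 0.0, 0.0, 1.0]]
```

View pics/scene0.png

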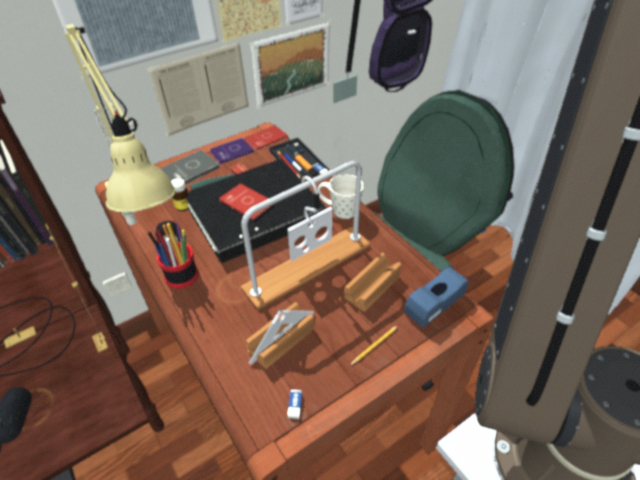

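View pics/side0.png

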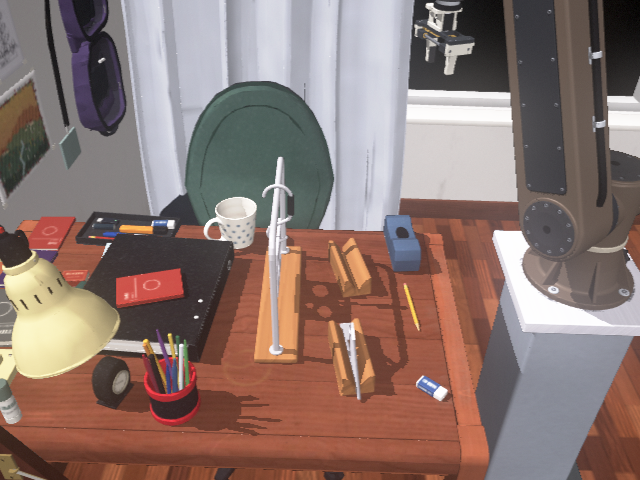

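The scene view shows the empty stand at (373,283) on the right, the set square's stand at (283,335) on the left, and the rail with the hook at (310,215). The side view has the hook's bend at (278,187). I'll enlarge both for measuring.

Run:
```python
import cv2,numpy as np
a=cv2.imread("pics/scene0.png")[150:375,235:415];b=cv2.imread("pics/side0.png")[145:410,230:390]
a=cv2.resize(a,None,fx=2.6,fy=2.6,interpolation=cv2.INTER_CUBIC);b=cv2.resize(b,None,fx=2.2,fy=2.2,interpolation=cv2.INTER_CUBIC)
H=600;c=np.zeros((H,a.shape[1]+b.shape[1],3),np.uint8);c[:a.shape[0],:a.shape[1]]=a;c[:b.shape[0],a.shape[1]:]=b
cv2.imwrite("pics/crop0.png",c[:, :800]);print(a.shape,b.shape)
```

```text
(585, 468, 3) (583, 352, 3)
```

View pics/crop0.png

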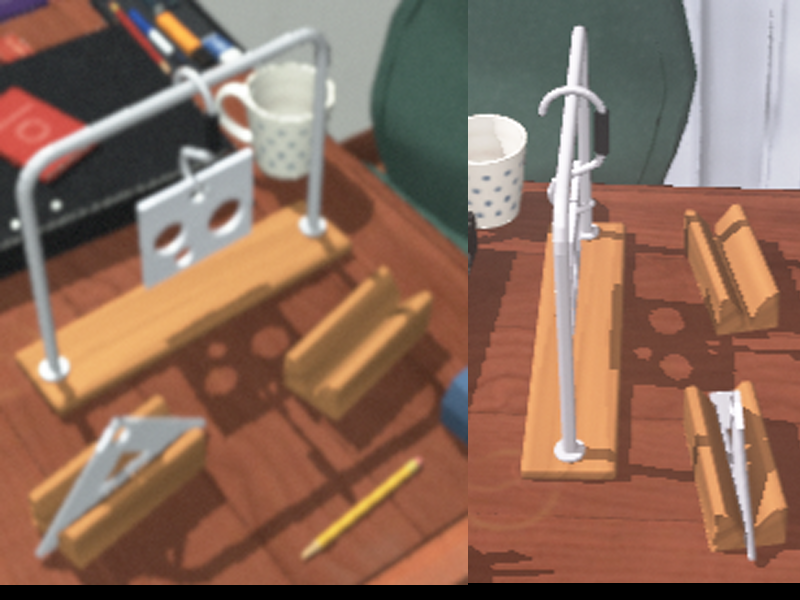

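The crop shows the hook hung mid-bar with its black grip at side pixel (290,204), the template hanging below it, and the square leaning in its groove. Next I measure with depth, masks and the known heights.

```bash
cat > h.py <<'E'
import cv2,numpy as np
from plant import *
def cloud(n,d,m=None):
    m=m or camera_model(n);v,u=np.mgrid[:480,:640]
    P=np.stack([(u-m["cx"])/m["fx"]*d,(v-m["cy"])/m["fy"]*d,d],-1)
    T=np.linalg.inv(m["world_to_cam"]);return P@T[:3,:3].T+T[:3,3]
def ray(n,u,v,z):
    m=camera_model(n);T=np.linalg.inv(m["world_to_cam"]);r=T[:3,:3]@[(u-m["cx"])/m["fx"],(v-m["cy"])/m["fy"],1]
    return T[:3,3]+r*(z-T[2,3])/r[2]
def rect(P):
    (c,s,a)=cv2.minAreaRect(P[:,:2].astype(np.float32));
    if s[0]>s[1]: a+=90;s=s[::-1]
    return np.round(c,4),np.round(s,4),round((a+90)%180-90,1),len(P)
E
python3 - <<'E'
from h import *
for n in("scene","side"):
    p=cv2.imread(f"pics/{n}0.png");d=np.load(f"{n}0.npy");X=cloud(n,d)
    h=cv2.cvtColor(p,cv2.COLOR_BGR2HSV).astype(int);z=X[...,2]
    wood=(abs(h[...,0]-14)<5)&(h[...,1]>100)&(h[...,2]>110)&(d>0)
    box=(X[...,0]>.3)&(X[...,0]<.8)&(abs(X[...,1])<.35)
    t=(wood&box&(z>.038)&(z<.052)).astype(np.uint8)
    t=cv2.morphologyEx(t,cv2.MORPH_CLOSE,np.ones((5,5)))
    k,l,s,_=cv2.connectedComponentsWithStats(t)
    Q=X[wood&box&(z>.038)&(z<.052)]
    for nm,sel in(("y+",Q[:,1]>np.median(Q[:,1])),("y-",Q[:,1]<=np.median(Q[:,1]))):pass
    print(n,"ys",np.histogram(Q[:,1],bins=12))
    for i in range(1,k):
        if s[i,4]>40:print(" ridge",rect(X[(l==i)&(abs(z-.045)<.007)]),s[i])
    grey=(h[...,1]<60)&(h[...,2]>110)&box&(d>0)
    print(" bar",rect(X[grey&(abs(z-.264)<.006)]), X[grey&(z>.25)&(z<.275)][:,2].max())
    print(" foot",rect(X[wood&box&(abs(z-.014)<.005)]))
    for nm,zr in(("grey .05-.1",(.05,.12)),("grey .1-.24",(.12,.25))):
        G=X[grey&(z>zr[0])&(z<zr[1])];print(nm,len(G),G.min(0).round(3) if len(G) else 0,G.max(0).round(3) if len(G) else 0)
    blk=(h[...,2]<70)&box&(z>.15)&(z<.25);B=X[blk];print(" blk",len(B),B.mean(0).round(4) if len(B) else 0,B.std(0).round(4) if len(B) else 0)
E
```

```text
scene ys (array([114, 156, 164, 160,  80,   0,   0,  19, 161,  96, 151, 223]), array([-0.04861986, -0.01541235,  0.01779516,  0.05100266,  0.08421017,
        0.11741768,  0.15062519,  0.1838327 ,  0.21704021,  0.25024771,
        0.28345522,  0.31666273,  0.34987024]))
 ridge (array([0.5254, 0.0329]), array([0.0181, 0.1422]), 13.9, 354) [345 252  41  39 365]
 ridge (array([0.4823, 0.0219]), array([0.017 , 0.1428]), 13.9, 320) [360 262  42  40 322]
 ridge (array([0.5371, 0.2324]), array([0.0164, 0.0321]), -12.3, 70) [285 302  14   8  72]
 ridge (array([0.4803, 0.2788]), array([0.0167, 0.14  ]), 10.3, 410) [260 315  54  44 415]
 ridge (array([0.5184, 0.3191]), array([0.0179, 0.0645]), 13.0, 170) [249 320  23  25 176]
 bar (array([0.6431, 0.1209]), array([0.0476, 0.2785]), 10.2, 680) 0.2741252833621016
 foot (array([0.5264, 0.148 ]), array([0.3167, 0.406 ]), 2.4, 3332)
grey .05-.1 1881 [ 0.379 -0.129  0.05 ] [0.8   0.329 0.12 ]
grey .1-.24 1129 [ 0.613 -0.036  0.12 ] [0.67  0.276 0.25 ]
 blk 74 [0.6185 0.1075 0.2283] [0.0033 0.0025 0.0107]
side ys (array([ 84, 132, 144, 149,  81,   0, 
[... 213 characters left out ...]
4995637]))
 ridge (array([0.4854, 0.025 ]), array([0.0173, 0.1471]), 14.8, 306) [348 238  24  44 329]
 ridge (array([0.5289, 0.0369]), array([0.016 , 0.1425]), 14.8, 284) [328 240  23  44 289]
 ridge (array([0.4834, 0.2816]), array([0.0177, 0.1438]), 9.7, 485) [352 318  23  60 504]
 ridge (array([0.5275, 0.2857]), array([0.0161, 0.137 ]), 10.6, 447) [328 321  21  56 454]
 bar (array([0.644 , 0.1261]), array([0.0468, 0.2783]), 9.2, 621) 0.2741263750299556
 foot (array([0.572 , 0.1512]), array([0.2273, 0.4038]), 2.1, 3614)
grey .05-.1 1773 [ 0.352 -0.126  0.05 ] [0.8   0.333 0.12 ]
grey .1-.24 880 [ 0.62  -0.032  0.12 ] [0.674 0.281 0.25 ]
 blk 109 [0.6223 0.1114 0.2294] [0.0032 0.0018 0.0116]
```

Run:
```python
from h import *
for n in("scene","side"):
    p=cv2.imread(f"pics/{n}0.png");d=np.load(f"{n}0.npy");X=cloud(n,d)
    h=cv2.cvtColor(p,cv2.COLOR_BGR2HSV).astype(int);x,y,z=X[...,0],X[...,1],X[...,2]
    grey=(h[...,1]<70)&(h[...,2]>90)&(d>0)&(x>.4)&(x<.72)
    B=X[grey&(abs(z-.26)<.02)&(abs(y-.11)>.03)&(y<.22)&(y>.0)]
    L=cv2.fitLine(B.astype(np.float32),cv2.DIST_HUBER,0,.01,.01).ravel();print(n,"bar dir yaw",np.degrees(np.arctan2(-L[0],L[1]))%180,"pt",L[3:],"x at y=.11",L[3]+(.11-L[4])*L[0]/L[1], "tilt",L[5])
    for nm,m in(("legs",grey&(z>.18)&(z<.22)&((y>.2)|(y<.03))),):
        for s in(y>.12,y<.12):print(" leg",X[m&s].mean(0).round(4),X[m&s].std(0).round(4))
    def plane(nm,m):
        Q=X[m];c=np.median(Q,0);Q=Q[np.linalg.norm(Q-c,axis=1)<.12]
        for _ in range(4):
            c=Q.mean(0);w=np.linalg.svd(Q-c)[2][2];w*=np.sign(w[0]);Q=Q[abs((Q-c)@w)<.005]
        print(" ",nm,len(Q),"c",c.round(4),"n",w.round(3),"yaw",np.degrees(np.arctan2(w[1],w[0])).round(1),"top",Q[Q[:,2].argmax()].round(4),"ylo",Q[Q[:,1].argmin()].round(4),"yhi",Q[Q[:,1].argmax()].round(4),"zmin",Q[:,2].min().round(4))
    plane("templ",grey&(z>.03)&(z<.15)&(x>.58)&(abs(y-.11)<.07))
    plane("square",grey&(z>.05)&(z<.11)&(x<.56)&(y>.17))
    K=X[grey&(abs(y-.11)<.03)&(z>.14)&(z<.3)]; print(" hook zmax",K[K[:,2].argmax()].round(4))
    K=K[(K[:,2]<.2)];print(" lower hook x",K.min(0).round(4),K.max(0).round(4))
```

```text
scene bar dir yaw 2.2102852 pt [0.6418444  0.12862523 0.26410115] x at y=.11 0.6425632 tilt 0.26410115
 leg [0.6359 0.2709 0.2003] [0.0023 0.0032 0.0113]
 leg [ 0.6695 -0.2609  0.1967] [0.0254 0.2404 0.0104]
  templ 1020 c [0.6466 0.1084 0.1024] n [0.999 0.036 0.018] yaw 2.1 top [0.6464 0.091  0.15  ] ylo [0.6513 0.0445 0.0535] yhi [0.6439 0.167  0.1246] zmin 0.0512
  square 372 c [0.5022 0.2812 0.0694] n [ 0.985  0.172 -0.024] yaw 9.9 top [0.5055 0.2785 0.1019] ylo [0.5123 0.2283 0.051 ] yhi [0.4969 0.3289 0.0504] zmin 0.0501
 hook zmax [0.6462 0.1064 0.2754]
 lower hook x [0.6215 0.0801 0.1401] [0.668  0.1397 0.1997]
side bar dir yaw 2.1335578 pt [0.64647895 0.12117598 0.26425314] x at y=.11 0.6468953 tilt 0.26425314
 leg [0.6407 0.2756 0.2002] [0.0033 0.002  0.0114]
 leg [ 0.5797 -0.9644  0.1991] [0.0986 0.2437 0.0116]
  templ 196 c [0.6472 0.123  0.1028] n [0.999 0.03  0.019] yaw 1.7 top [0.645  0.1604 0.1498] ylo [0.6493 0.0515 0.1357] yhi [0.6453 0.1712 0.1028] zmin 0.0508
  square 241 c [0.5046 0.2931 0.0709] n [0.977 0.211 0.036] yaw 12.2 top [0.5061 0.2841 0.1024] ylo [0.5165 0.2385 0.0567] yhi [0.4955 0.333  0.0526] zmin 0.05
 hook zmax [0.6425 0.1115 0.2741]
 lower hook x [0.6239 0.08   0.1401] [0.6705 0.14   0.1995]
```

Call:
play_rows --pt "0.0245 0.0566 0.0074 0 0 -0.0111" --pt "0.0245 0.0566 0.0074 0 0 -0.0111" --pt "0.0245 0.0566 0.0074 0 0 -0.0111" --pt "0.0245 0.0566 0.0074 0 0 -0.0111" --pt "0.0245 0.0566 0.0074 0 0 -0.0111" --pt "0.0245 0.0566 0.0074 0 0 -0.0111" --pt "0.0245 0.0566 0.0074 0 0 -0.0111" --pt "0.0245 0.0566 0.0074 0 0 -0.0111" --pt "0.0245 0.0566 0.0074 0 0 -0.0111" --pt "0.0245 0.0566 0.0074 0 0 -0.0111"

```text
clock: 1.1
tool_pos: [0.4526, -0.1695, 0.305]
orientation: [180.0, 0.0, -177.7]
force: [1.5, -1.1, 0.6]
opening: 0.0876
gripper_force: 0.0
```

Call:
play_rows --pt "0.0245 0.0566 0.0074 0.0009 -0.0232 0" --pt "0.0245 0.0566 0.0074 0.0009 -0.0232 0" --pt "0.0245 0.0566 0.0074 0.0009 -0.0232 0" --pt "0.0245 0.0566 0.0074 0.0009 -0.0232 0" --pt "0.0245 0.0566 0.0074 0.0009 -0.0232 0" --pt "0.0245 0.0566 0.0074 0.0009 -0.0232 0" --pt "0 0 0 0 0 0" --pt "0 0 0 0 0 0"

```text
clock: 1.9
tool_pos: [0.5693, 0.101, 0.3394]
orientation: [-179.9, 25.0, -177.5]
force: [0.4, -0.6, -0.2]
opening: 0.0876
gripper_force: 0.0
```

Run:
```python
from h import *
o=get_obs();print({k:np.round(o[k],3).tolist() for k in("clock","joint_pos","tool_pos","orientation","force")})
m=camera_model("wrist");p,d=snapshot("wrist");cv2.imwrite("pics/w1.png",p);np.save("w1.npy",d);print(np.round(np.linalg.inv(m["world_to_cam"]),3).tolist(),m["fx"])
import pickle;pickle.dump(m,open("w1.pkl","wb"))
```

```text
{'clock': 1.9, 'joint_pos': [37.739, -5.755, -30.146, 19.729, -46.569, -136.466], 'tool_pos': [0.569, 0.101, 0.339], 'orientation': [-179.879, 24.978, -177.465], 'force': [0.392, -0.561, -0.187]}
[[-0.043, 0.764, 0.643, 0.447], [0.999, 0.034, 0.027, 0.096], [-0.002, 0.644, -0.765, 0.437], [0.0, 0.0, 0.0, 1.0]] 417.9967209013068
```

View pics/w1.png

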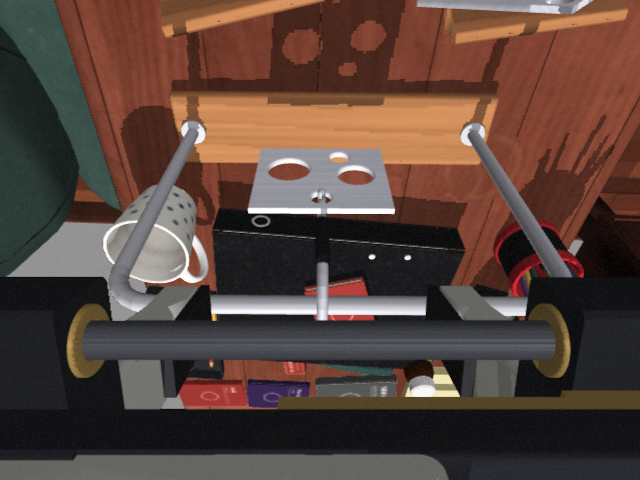

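The wrist view shows the hook centred between the fingers: grip at about (322,236), bar at row 305, template hole at (321,197).

Run:
```python
from h import *
import pickle
p=cv2.imread("pics/w1.png");d=np.load("w1.npy");X=cloud("wrist",d,pickle.load(open("w1.pkl","rb")))
for nm,(u0,u1,v0,v1),zr in(("grip",(305,340,205,260),(.19,.26)),("crown",(310,335,262,320),(.262,.28)),("barL",(240,300,296,314),(.25,.27)),("barR",(345,420,296,314),(.25,.27)),("lower rod",(312,332,185,215),(.13,.2)),("templ",(250,395,150,212),(.03,.16))):
    R=X[v0:v1,u0:u1].reshape(-1,3);R=R[(R[:,2]>zr[0])&(R[:,2]<zr[1])]
    print(nm,len(R),*( (R.mean(0).round(4),R.min(0).round(4),R.max(0).round(4)) if len(R) else ()))
```

```text
grip 602 [0.6161 0.1061 0.2308] [0.6138 0.102  0.1958] [0.6242 0.1108 0.2515]
crown 644 [0.6365 0.1067 0.2677] [0.6227 0.0995 0.262 ] [0.6498 0.1148 0.2745]
barL 1078 [0.6438 0.0746 0.2643] [0.6397 0.056  0.2582] [0.6505 0.093  0.2679]
barR 1344 [0.641 0.144 0.264] [0.637  0.1209 0.2568] [0.6467 0.1678 0.268 ]
lower rod 438 [0.6438 0.1073 0.1509] [0.6225 0.0992 0.13  ] [0.6567 0.1158 0.1971]
templ 7177 [0.6458 0.1076 0.1161] [0.6284 0.0472 0.0544] [0.6532 0.1673 0.1599]
```

Call:
play_rows --pt "0.0079 0.0009 -0.0172 0 0 0" --pt "0.0079 0.0009 -0.0172 0 0 0" --pt "0.0079 0.0009 -0.0172 0 0 0" --pt "0.0079 0.0009 -0.0172 0 0 0" --pt "0.0079 0.0009 -0.0172 0 0 0" --pt "0.0079 0.0009 -0.0172 0 0 0" --pt "0.0079 0.0009 -0.0172 0 0 0" --pt "0.0079 0.0009 -0.0172 0 0 0" --pt "0 0 0 0 0 0" --gripper 0.2

```text
clock: 2.85
tool_pos: [0.6203, 0.1036, 0.228]
orientation: [-179.8, 24.9, -177.8]
force: [0.3, 0.2, -0.1]
opening: 0.0528
gripper_force: 0.0
```

Call:
play_rows --pt "0 0 0 0 0 0" --pt "0 0 0 0 0 0" --pt "0 0 0 0 0 0" --pt "0 0 0 0 0 0" --pt "0 0 0 0 0 0" --pt "0 0 0 0 0 0" --pt "0 0 0 0 0 0" --gripper -1

```text
clock: 3.55
tool_pos: [0.6207, 0.1061, 0.2304]
orientation: [-180.0, 25.1, -177.6]
force: [0.6, 0.3, 0.7]
opening: 0.0088
gripper_force: 30.0
```

Call:
play_rows --pt "0 0 0.004 0 0 0" --pt "0 0 0.008 0 0 0" --pt "0 0 0.01 0 0 0" --pt "0 0 0.01 0 0 0" --pt "0 0 0.01 0 0 0" --pt "0 0 0.01 0 0 0" --pt "0 0 0.006 0 0 0" --pt "0 0 0.003 0 0 0" --pt "-0.003 0 0 0 0 0" --pt "-0.006 0 0 0 0 0"

```text
clock: 4.55
tool_pos: [0.6131, 0.1058, 0.2786]
orientation: [-179.9, 25.0, -177.6]
force: [-0.8, -0.8, -1.3]
opening: 0.0086
gripper_force: 30.0
```

Call:
play_rows --pt "-0.01 0 0.002 0 0 0" --pt "-0.013 0 0.002 0 0 0" --pt "-0.016 0 0.003 0 0 0" --pt "-0.016 0 0.003 0 0 0" --pt "-0.016 -0.005 0.003 0 0 0.003" --pt "-0.016 -0.008 0.002 0 0 0.005" --pt "-0.016 -0.01 0 0 0 0.008" --pt "-0.016 -0.012 0 0 0 0.008" --pt "-0.013 -0.012 0 0 0 0.008" --pt "-0.01 -0.012 0 0 0 0.008"

```text
clock: 5.55
tool_pos: [0.4984, 0.0579, 0.2912]
orientation: [-180.0, 25.1, -170.3]
force: [0.1, 1.1, -1.6]
opening: 0.0087
gripper_force: 30.0
```

Run:
```python
from h import *
o=get_obs();print({k:np.round(o[k],3).tolist() for k in("clock","joint_pos","tool_pos","orientation","force","opening")})
p,d=snapshot("side");cv2.imwrite("pics/s2.png",cv2.resize(p[120:400,200:480],None,fx=2,fy=2))
```

```text
{'clock': 5.55, 'joint_pos': [36.892, -13.251, -41.399, 17.409, -40.568, -128.37], 'tool_pos': [0.498, 0.058, 0.291], 'orientation': [-179.965, 25.106, -170.322], 'force': [0.109, 1.12, -1.625], 'opening': 0.009}
```

View pics/s2.png

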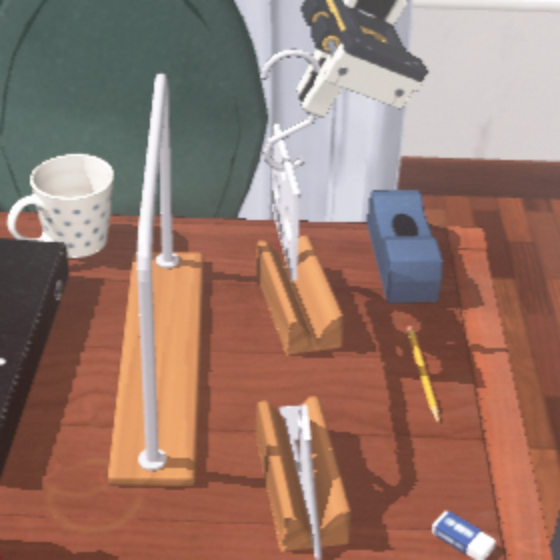

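The hook is off the bar and carries the template at (285,200), over the empty stand. Next I move right above the stand and settle.

Call:
play_rows --pt "-0.001 -0.004 0 0 0 0.0026" --pt "-0.003 -0.006 -0.007 0 0 0.0033" --pt "-0.004 -0.008 -0.009 0 0 0.0033" --pt "-0.004 -0.008 -0.009 0 0 0.0043" --pt "-0.004 -0.007 -0.009 0 0 0.0043" --pt "-0.003 -0.005 -0.009 0 0 0.0043" --pt "-0.0017 -0.004 -0.008 0 0 0.0023" --pt "-0.001 -0.0019 -0.0053 0 0 0.0017" --pt "0 0 0 0 0 0" --pt "0 0 0 0 0 0"

```text
clock: 6.6
tool_pos: [0.4827, 0.0236, 0.246]
orientation: [-179.9, 25.1, -165.7]
force: [-0.8, 0.5, -1.8]
opening: 0.0087
gripper_force: 30.0
```

Call:
play_rows --pt "0 0 0 0 0 0" --pt "0 0 0 0 0 0" --pt "0 0 0 0 0 0" --pt "0 0 0 0 0 0" --pt "0 0 0 0 0 0" --pt "0 0 0 0 0 0"

```text
clock: 7.2
tool_pos: [0.4825, 0.0236, 0.246]
orientation: [-179.9, 25.1, -165.7]
force: [0.5, 0.4, -2.5]
opening: 0.0085
gripper_force: 30.0
```

```bash
cat >> h.py <<'E'
def plate(n,xr,yr,zr):
    p,d=snapshot(n);X=cloud(n,d);h=cv2.cvtColor(p,cv2.COLOR_BGR2HSV);x,y,z=X[...,0],X[...,1],X[...,2]
    m=(h[...,1]<70)&(h[...,2]>90)&(d>0)&(x>xr[0])&(x<xr[1])&(y>yr[0])&(y<yr[1])&(z>zr[0])&(z<zr[1])
    Q=X[m]
    for _ in range(6):
        c=np.median(Q,0);w=np.linalg.svd(Q-Q.mean(0),full_matrices=False)[2][2];w*=np.sign(w[0]);Q=Q[abs((Q-Q.mean(0))@w)<.006]
    t=np.array([-w[1],w[0]])/np.hypot(*w[:2]);s=Q[:,:2]@t;lo,hi=np.percentile(s,[1,99]);c=Q.mean(0)
    mid=c[:2]+t*((lo+hi)/2-c[:2]@t)
    print(n,len(Q),"mid",mid.round(4),"c",c.round(4),"width",(hi-lo).round(3),"yaw",np.degrees(np.arctan2(w[1],w[0])).round(1),"lean nz",w[2].round(3),"z",np.percentile(Q[:,2],[1,99]).round(4))
    return p
E
python3 - <<'E'
from h import *
o=get_obs();print({k:np.round(o[k],3).tolist() for k in("clock","joint_pos","tool_pos","orientation","force")})
for n in("scene","side"):plate(n,(.43,.56),(-.06,.12),(.066,.165))
E
```

```text
{'clock': 7.2, 'joint_pos': [31.55, -13.004, -45.708, 13.143, -33.937, -116.703], 'tool_pos': [0.482, 0.024, 0.246], 'orientation': [-179.939, 25.078, -165.732], 'force': [0.516, 0.439, -2.536]}
scene 673 mid [0.5065 0.0312] c [0.5035 0.0429 0.1128] width 0.119 yaw 14.0 lean nz 0.009 z [0.0686 0.1643]
side 625 mid [0.5111 0.0347] c [0.5087 0.0442 0.1148] width 0.121 yaw 14.7 lean nz -0.008 z [0.0695 0.164 ]
```

Call:
play_rows --pt "-0.001 -0.001 -0.004 0 0 0" --pt "-0.0017 -0.002 -0.008 0 0 0" --pt "-0.001 -0.002 -0.01 0 0 0" --pt "0 0 -0.011 0 0 0" --pt "0 0 -0.011 0 0 0" --pt "0 0 -0.011 0 0 0" --pt "0 0 -0.01 0 0 0" --pt "0 0 -0.008 0 0 0" --pt "0 0 -0.004 0 0 0" --pt "0 0 0 0 0 0"

```text
clock: 8.3
tool_pos: [0.4795, 0.0195, 0.184]
orientation: [-179.9, 25.0, -165.7]
force: [-1.0, -0.2, -0.5]
opening: 0.0086
gripper_force: 30.0
```

Run:
```python
from h import *
o=get_obs();print({k:np.round(o[k],3).tolist() for k in("clock","joint_pos","tool_pos","orientation","force")})
for n in("scene","side"):plate(n,(.43,.56),(-.06,.12),(.05,.12))
```

```text
{'clock': 8.3, 'joint_pos': [30.203, -8.911, -53.677, 18.224, -22.066, -121.466], 'tool_pos': [0.48, 0.02, 0.184], 'orientation': [-179.921, 25.044, -165.724], 'force': [-0.962, -0.194, -0.54]}
scene 346 mid [0.4983 0.0462] c [0.497  0.0519 0.0871] width 0.079 yaw 13.1 lean nz -0.014 z [0.0511 0.114 ]
side 405 mid [0.5077 0.0312] c [0.5046 0.0433 0.0878] width 0.12 yaw 14.1 lean nz 0.012 z [0.0509 0.1123]
```

```bash
cat > kin.py <<'E'
import numpy as np, itertools
from scipy.spatial.transform import Rotation as R
from scipy.optimize import least_squares
Q=np.array([[-51.16,20.592,.635,-.02,-70.136,-16.508],[37.739,-5.755,-30.146,19.729,-46.569,-136.466],[36.892,-13.251,-41.399,17.409,-40.568,-128.37],[31.55,-13.004,-45.708,13.143,-33.937,-116.703],[30.203,-8.911,-53.677,18.224,-22.066,-121.466]])
P=np.array([[.256,-.624,.245],[.569,.101,.339],[.4984,.0579,.2912],[.4825,.0236,.246],[.4795,.0197,.184]])
E=[[179.906,-.008,-157.674],[-179.879,24.978,-177.465],[-179.965,25.106,-170.322],[-179.939,25.078,-165.732],[-179.921,25.044,-165.724]]
T=[R.from_euler("xyz",e,degrees=True) for e in E]
ry=lambda a:R.from_euler("y",a,degrees=True); rx=lambda a:R.from_euler("x",a,degrees=True); rz=lambda a:R.from_euler("z",a,degrees=True)
def chain(q,s4,s6):
    A=rz(q[0]);B=A*ry(q[1]);C=B*ry(-q[2]);D=C*rx(s4*q[3])*ry(-q[4]);return A,B,C,D,D*rx(s6*q[5])
best=None
for s4,s6 in itertools.product((1,-1),(1,-1)):
    K=[chain(q,s4,s6)[4].inv()*t for q,t in zip(Q,T)];m=R.concatenate(K).mean()
    e=max((m.inv()*k).magnitude() for k in K)
    if best is None or e<best[0]:best=(e,s4,s6,m)
err,s4,s6,Rc=best
def rows(q):
    A,B,C,D,_=[r.as_matrix() for r in chain(q,s4,s6)]
    return np.c_[A[:,:2],np.array([0,0,1]),B[:,2],C[:,0],C[:,2],D[:,0]]
M=np.vstack([rows(q) for q in Q]);w=np.linalg.lstsq(np.vstack([M,1e-3*np.eye(7)]),np.r_[P.ravel(),1e-3*np.array([0,.19,.2,.4,.3,0,.2])],rcond=None)[0]
lo=np.array([-176,-82,-58.28,-173.87,-174.79,-173.66]);hi=np.array([176,121.7,71.7,95.5,-.11,173.66])
def fk(q):return rows(q)@w,chain(q,s4,s6)[4]*Rc
def ik(p,r,q0):
    def f(q):
        a,b=fk(q);return np.r_[(a-p)*1000,(b.inv()*r).as_rotvec()*200]
    s=least_squares(f,np.clip(q0,lo+.1,hi-.1),bounds=(lo,hi));return s.x,np.abs(s.fun).max()
E
python3 - <<'E'
from kin import *
print(np.degrees(err),s4,s6,w.round(3),"res mm",((M@w-P.ravel())*1e3).round(1))
def hook(grip,heading,tilt,base=25):  # tool rot
    return rz(heading)*ry(-(base+tilt))*R.from_euler("xyz",[180,0,180],degrees=True)
for tilt in(0,8,12,16,20):
    # keep bend centre (25,-64) put
    v=np.array([.025,0,-.064]);c0=np.array([.4795,.0197,.181])+rz(14.3).apply(v)
    for dx in(0,.03):
        g=c0-rz(14.3).apply(ry(-tilt).apply(v))+rz(14.3).apply([dx,0,0])
        q,e=ik(g,hook(g,14.3,tilt),Q[4]);print("A",tilt,dx,g.round(3),q.round(1),round(e,2))
    # square: seat tip near hole
    h=np.array([.5055,.2815,.08]);
    for dx in(0,.035):
        g=h+rz(10.5).apply([dx,0,0])-rz(10.5).apply(ry(-tilt).apply([.017,0,-.081]));
        q,e=ik(g,hook(g,10.5,tilt),Q[1]);print("   B",tilt,dx,g.round(3),q.round(1),round(e,2))
E
```

```text
0.0010071049764354008 -1 -1 [ 0.05  -0.178  0.222  0.614  0.401  0.025  0.413] res mm [ 13.6   6.3  25.4   1.3 -12.  -23.3   0.2  -6.  -12.6   3.6   5.1   4.6
   1.3  -1.4   5.9]
A 0 0 [0.48  0.02  0.181] [  30.5   -8.2  -54.8   19.8  -20.3 -123.4] 0.0
A 0 0.03 [0.509 0.027 0.181] [  28.8   -4.6  -52.1   18.8  -19.1 -121. ] 0.0
   B 0 0 [0.489 0.278 0.161] [  62.5    4.2  -46.3   38.6  -29.9 -173.7] 5.12
   B 0 0.035 [0.523 0.285 0.161] [  59.6    7.   -43.8   41.   -28.7 -173.7] 1.11
A 8 0 [0.471 0.018 0.177] [  30.3  -10.4  -58.3   25.7  -15.5 -128.9] 14.58
A 8 0.03 [0.5   0.025 0.177] [  30.2   -7.3  -58.3   39.5  -11.9 -142.6] 8.03
   B 8 0 [0.478 0.276 0.158] [  62.9    2.3  -48.3   40.5  -28.2 -173.7] 29.5
   B 8 0.035 [0.512 0.283 0.158] [  59.9    5.3  -45.8   43.   -27.  -173.7] 25.89
A 12 0 [0.467 0.017 0.174] [  28.6  -10.7  -58.3   21.2  -14.2 -123. ] 26.35
A 12 0.03 [0.496 0.024 0.174] [  28.7   -7.5  -58.3   35.6  -10.4 -137.4] 20.06
   B 12 0 [0.473 0.275 0.156] [  63.     1.4  -49.3   41.5  -27.3 -173.7] 41.74
   B 12 0.035 [0.507 0.282 0.156] [  60.     4.5  -46.7   43.9  -26.1 -173.7] 38.37
A 16 0 [0.463 0.016 0.172] [  26.6  -10.7  -58.3   14.9  -12.8 -114.9] 38.02
A 16 0.03 [0.492 0.023 0.172] [  26.9   -7.5  -58.3   29.4   -8.7 -129.6] 32.0
   B 16 0 [0.467 0.274 0.153] [  63.1    0.6  -50.3   42.5  -26.5 -173.7] 54.0
   B 16 0.035 [0.502 0.281 0.153] [  60.     3.7  -47.6   44.9  -25.3 -173.7] 50.88
A 20 0 [0.46  0.015 0.169] [  24.2  -10.6  -58.3    5.3  -11.3 -103.2] 49.55
A 20 0.03 [0.489 0.022 0.169] [  24.7   -7.4  -58.3   18.3   -6.9 -116.6] 43.8
   B 20 0 [0.463 0.274 0.15 ] [  63.2   -0.3  -51.2   43.5  -25.7 -173.7] 66.28
   B 20 0.035 [0.497 0.28  0.15 ] [  60.1    3.   -48.5   45.9  -24.6 -173.7] 63.44
```

```bash
sed -i 's/return np.c_\[A\[:,:2\],np.array(\[0,0,1\]),B\[:,2\],C/return np.c_[A[:,:2],np.array([0,0,1]),B[:,0],B[:,2],C/; s/np.eye(7)/np.eye(8)/; s/\[0,.19,.2,.4,.3,0,.2\]/[0,.19,.2,0,.4,.3,0,.2]/' kin.py
cat > try.py <<'E'
from kin import *
print(w.round(3),"res mm",((M@w-P.ravel())*1e3).round(1))
def hk(heading,tilt,base=25,flip=0): return rz(heading)*ry(-(base+tilt))*R.from_euler("xyz",[180,0,180+flip],degrees=True)
for tilt in(0,4,8,12,16):
    v=np.array([.025,0,-.064]);c0=np.array([.4795,.0197,.181])+rz(14.3).apply(v)
    for dx in(0,.03):
        g=c0-rz(14.3).apply(ry(-tilt).apply(v))+rz(14.3).apply([dx,0,0])
        q,e=ik(g,hk(14.3,tilt),Q[4]);print("A",tilt,dx,g.round(3),q.round(1),round(e,2))
for base,flip in((25,180),(5,180),(0,180),(-5,180),(0,0)):
  for tilt in (0,20):
    g0=np.array([.5055,.2815,.08])
    for dx in(0,.035):
        g=g0+rz(10.5).apply([dx,0,0])-rz(10.5).apply(ry(-tilt).apply([.017,0,-.081]))
        q0=Q[1].copy();q0[5]+=flip;q0[0]=50
        q,e=ik(g,hk(10.5,tilt,base,flip),q0);print("B base",base,flip,"tilt",tilt,dx,g.round(3),q.round(1),round(e,2))
E
python3 try.py
```

```text
[-0.092 -0.187  0.19   0.096  0.57   0.459  0.061  0.343] res mm [  5.4   1.2   3.8  -2.7  -5.5 -16.1  -0.2  -1.3   3.3   4.6   4.9  14.7
  -0.6  -4.   -5.6]
A 0 0 [0.48  0.02  0.181] [  30.7   -9.   -53.4   18.1  -22.6 -121.8] 0.0
A 0 0.03 [0.509 0.027 0.181] [  29.2   -5.8  -49.9   16.5  -22.4 -118.9] 0.0
A 4 0 [0.475 0.019 0.179] [  32.3  -11.   -57.3   29.   -18.  -133.7] 0.0
A 4 0.03 [0.504 0.026 0.179] [  30.5   -7.6  -53.9   26.8  -17.5 -129.9] 0.0
A 8 0 [0.471 0.018 0.177] [  31.6  -11.4  -58.3   30.7  -15.7 -134.8] 8.78
A 8 0.03 [0.5   0.025 0.177] [  32.    -9.2  -57.9   45.3  -13.5 -149.4] 0.0
A 12 0 [0.467 0.017 0.174] [  29.8  -11.2  -58.3   27.1  -13.6 -129.6] 20.08
A 12 0.03 [0.496 0.024 0.174] [  30.8   -9.2  -58.3   47.1  -11.3 -150.3] 10.39
A 16 0 [0.463 0.016 0.172] [  27.6  -10.9  -58.3   20.6  -11.3 -121.3] 31.02
A 16 0.03 [0.492 0.023 0.172] [  29.    -8.9  -58.3   45.5   -8.9 -147.1] 21.66
B base 25 180 tilt 0 0 [0.489 0.278 0.161] [ 61.9   1.8 -43.9  36.6 -33.6   9.6] 0.0
B base 25 180 tilt 0 0.035 [0.523 0.285 0.161] [ 58.1   4.9 -39.8  35.1 -32.9  14.6] 0.0

[... 882 characters left out ...]
80 tilt 0 0 [0.489 0.278 0.161] [ 47.2  15.2 -19.8  -3.5 -59.1  55.2] 0.0
B base -5 180 tilt 0 0.035 [0.523 0.285 0.161] [ 45.2  18.3 -14.7  -3.2 -61.1  57. ] 0.0
B base -5 180 tilt 20 0 [0.463 0.274 0.15 ] [ 58.7   3.8 -39.8  18.4 -37.8  28.1] 0.0
B base -5 180 tilt 20 0.035 [0.497 0.28  0.15 ] [ 55.3   6.8 -35.6  17.2 -38.1  32.5] 0.0
B base 0 0 tilt 0 0 [0.489 0.278 0.161] [  49.1   12.5  -23.8   -0.   -53.7 -128.6] 0.0
B base 0 0 tilt 0 0.035 [0.523 0.285 0.161] [  46.9   15.6  -19.    -0.   -55.4 -126.4] 0.0
B base 0 0 tilt 20 0 [0.463 0.274 0.15 ] [  61.8    1.8  -43.7   27.9  -34.8 -163. ] 0.0
B base 0 0 tilt 20 0.035 [0.497 0.28  0.15 ] [  58.1    4.9  -39.6   26.4  -34.6 -158. ] 0.0
```

Call:
play_rows --pt "-0.0019 -0.0004 -0.0031 0.0018 -0.0072 0" --pt "-0.0019 -0.0004 -0.0031 0.0018 -0.0072 0" --pt "-0.0019 -0.0004 -0.0031 0.0018 -0.0072 0" --pt "0 0 0 0 0 0" --pt "0 0 0 0 0 0"

```text
clock: 8.9
tool_pos: [0.4791, 0.0149, 0.183]
orientation: [179.6, 28.5, -165.8]
force: [-0.5, 0.2, -1.2]
opening: 0.0086
gripper_force: 30.0
```

Call:
play_rows --pt "0.003 0.0008 -0.0004 0 0 0" --pt "0.003 0.0008 -0.0004 0 0 0" --pt "0.003 0.0008 -0.0004 0 0 0" --pt "0.003 0.0008 -0.0004 0 0 0" --pt "0 0 0 0 0 0" --pt "0 0 0 0 0 0"

```text
clock: 9.5
tool_pos: [0.489, 0.0179, 0.1816]
orientation: [179.5, 28.5, -165.7]
force: [-0.1, 0.5, -1.4]
opening: 0.0089
gripper_force: 30.0
```

Run:
```python
from h import *
o=get_obs();print({k:np.round(o[k],3).tolist() for k in("clock","joint_pos","tool_pos","orientation","force","moment")})
p=plate("side",(.43,.56),(-.06,.12),(.05,.12))
q,_=snapshot("wrist")
cv2.imwrite("pics/s3.png",np.hstack([cv2.resize(p[160:310,290:430],(420,450),interpolation=cv2.INTER_CUBIC),cv2.resize(q[100:340,220:420],(375,450))]))
```

```text
{'clock': 9.5, 'joint_pos': [27.782, -8.755, -57.466, 24.303, -14.6, -125.515], 'tool_pos': [0.489, 0.018, 0.182], 'orientation': [179.544, 28.509, -165.725], 'force': [-0.065, 0.485, -1.438], 'moment': [-0.449, 1.682, -0.029]}
side 327 mid [0.5171 0.0297] c [0.5138 0.042  0.0881] width 0.121 yaw 14.9 lean nz -0.097 z [0.0503 0.1121]
```

View pics/s3.png

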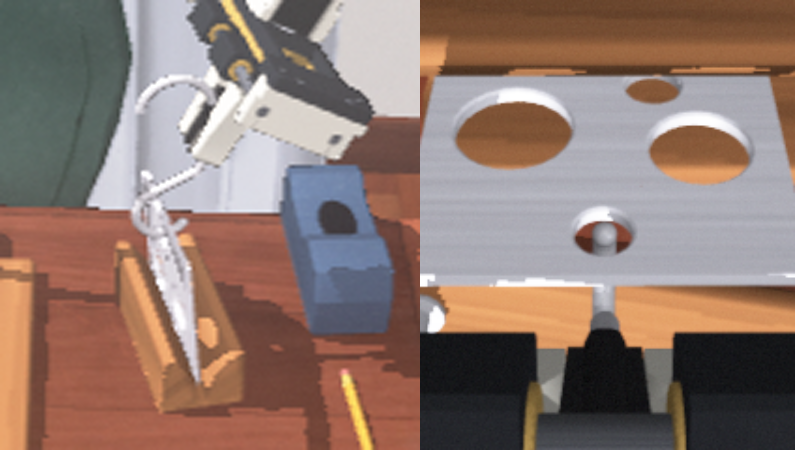

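The hook tip still sits inside the hole (wrist crop (603,235)), and the plate leans 5.6° away. The arm is near its joint 3 limit and the hook is still about 7 mm too high, so I ease the tilt and lower it.

Call:
play_rows --pt "0.001 0.0002 -0.0015 -0.0009 0.0036 0" --pt "0.001 0.0002 -0.0015 -0.0009 0.0036 0" --pt "0.0008 0.0002 -0.0015 -0.0009 0.0036 0" --pt "0 0 -0.0015 0 0 0" --pt "0 0 -0.0015 0 0 0" --pt "0 0 0 0 0 0"

```text
clock: 10.2
tool_pos: [0.4908, 0.0182, 0.1754]
orientation: [179.5, 26.5, -165.7]
force: [-1.6, 0.2, 0.1]
opening: 0.0089
gripper_force: 30.0
```

Run:
```python
from h import *
o=get_obs();print({k:np.round(o[k],3).tolist() for k in("clock","joint_pos","tool_pos","orientation","force","moment")})
p=plate("side",(.43,.56),(-.06,.12),(.05,.12))
```

```text
{'clock': 10.2, 'joint_pos': [28.315, -7.207, -54.798, 19.575, -17.456, -121.345], 'tool_pos': [0.491, 0.018, 0.175], 'orientation': [179.543, 26.493, -165.727], 'force': [-1.576, 0.195, 0.063], 'moment': [-0.491, 1.575, 0.05]}
side 319 mid [0.5173 0.0298] c [0.5138 0.0427 0.0885] width 0.119 yaw 15.1 lean nz -0.099 z [0.0513 0.112 ]
```

Call:
play_rows --pt "0.0025 0.0006 -0.0006 0 0 0" --pt "0.0025 0.0006 -0.0006 0 0 0" --pt "0.0025 0.0006 -0.0006 0 0 0" --pt "0.0025 0.0006 -0.0006 0 0 0" --pt "0.0025 0.0006 -0.0004 0 0 0" --pt "0.0025 0.0006 0 0 0 0" --pt "0 0 0 0 0 0" --pt "0 0 0 0 0 0"

```text
clock: 11.05
tool_pos: [0.5032, 0.0212, 0.1735]
orientation: [179.5, 26.5, -165.7]
force: [0.2, 0.8, -1.3]
opening: 0.0088
gripper_force: 30.0
```

Run:
```python
from h import *
o=get_obs();print({k:np.round(o[k],3).tolist() for k in("clock","joint_pos","tool_pos","orientation","force","moment")})
p=plate("side",(.43,.56),(-.06,.12),(.05,.12))
q,_=snapshot("wrist")
cv2.imwrite("pics/s4.png",np.hstack([cv2.resize(p[160:310,290:430],(420,450),interpolation=cv2.INTER_CUBIC),cv2.resize(q[100:340,220:420],(375,450))]))
```

```text
{'clock': 11.05, 'joint_pos': [27.729, -5.538, -53.709, 19.451, -16.757, -120.765], 'tool_pos': [0.503, 0.021, 0.173], 'orientation': [179.533, 26.513, -165.734], 'force': [0.185, 0.849, -1.265], 'moment': [-0.357, 1.545, 0.001]}
side 250 mid [0.5169 0.0303] c [0.513  0.0446 0.0817] width 0.12 yaw 15.2 lean nz -0.14 z [0.0508 0.1116]
```

View pics/s4.png

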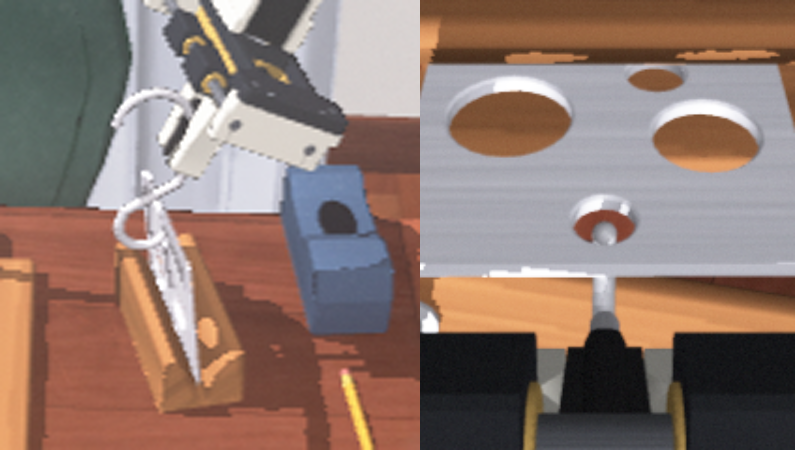

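Call:
play_rows --pt "0.003 0.0008 0 0 0 0" --pt "0.003 0.0008 0 0 0 0" --pt "0.003 0.0008 0 0 0 0" --pt "0.003 0.0008 0 0 0 0" --pt "0.003 0.0008 0 0 0 0" --pt "0.003 0.0008 0 0 0 0" --pt "0 0 0 0 0 0" --pt "0 0 0 0 0 0"

```text
clock: 11.95
tool_pos: [0.5175, 0.0251, 0.1734]
orientation: [179.5, 26.5, -165.7]
force: [-0.3, 0.5, -0.9]
opening: 0.0088
gripper_force: 30.0
```

Run:
```python
from h import *
o=get_obs();print({k:np.round(o[k],3).tolist() for k in("clock","joint_pos","tool_pos","orientation","force","moment")})
m=camera_model("wrist");q,d=snapshot("wrist");X=cloud("wrist",d,m)
# hook tip pixels expected
T=R=None
from scipy.spatial.transform import Rotation as R
a=R.from_euler("z",14.3,degrees=True)*R.from_euler("y",-1.5,degrees=True)
for nm,v in(("tip",[.0094,0,-.0796]),("seat",[.025,0,-.083])):
    P=np.array(o["tool_pos"])+a.apply(v);c=m["world_to_cam"]@np.r_[P,1];u,w=m["fx"]*c[0]/c[2]+m["cx"],m["fy"]*c[1]/c[2]+m["cy"]
    ui,wi=int(u),int(w);print(nm,P.round(4),"px",round(u),round(w),"depth exp",c[2].round(4),"seen",d[wi-4:wi+5:2,ui].round(4))
p=plate("side",(.43,.58),(-.06,.12),(.05,.12))
cv2.imwrite("pics/s5.png",np.hstack([cv2.resize(p[160:310,290:430],(420,450),interpolation=cv2.INTER_CUBIC),cv2.resize(q[100:340,220:420],(375,450))]))
```

```text
{'clock': 11.95, 'joint_pos': [27.252, -3.848, -52.048, 18.827, -16.631, -119.745], 'tool_pos': [0.518, 0.025, 0.173], 'orientation': [179.533, 26.507, -165.737], 'force': [-0.276, 0.549, -0.905], 'moment': [-0.459, 1.565, 0.014]}
tip [0.5287 0.0279 0.0941] px 316 217 depth exp 0.2201 seen [0.2    0.1965 0.1975 0.198  0.1978]
seat [0.5439 0.0318 0.0911] px 316 236 depth exp 0.2328 seen [0.2231 0.2258 0.2279 0.2306 0.2319]
side 131 mid [0.5169 0.0288] c [0.5137 0.0405 0.0796] width 0.118 yaw 15.3 lean nz -0.155 z [0.0639 0.096 ]
```

View pics/s5.png

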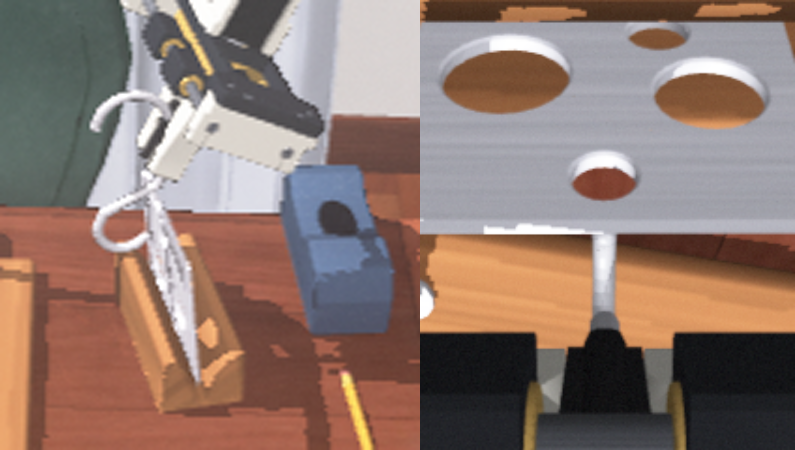

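The hook is clear of the hole, with its bend now behind the plate at (125,225) in the side crop. I back it off a little more, then lift.

Call:
play_rows --pt "0.0039 0.001 0 0 0 0" --pt "0.0039 0.001 0 0 0 0" --pt "0.0039 0.001 0 0 0 0" --pt "0.0039 0.001 0 0 0 0" --pt "0.0039 0.001 0 0 0 0" --pt "0 0 0.012 0 0 0" --pt "0 0 0.025 0 0 0" --pt "0 0 0.03 0 0 0" --pt "0 0 0.03 0 0 0" --pt "0 0 0.03 0 0 0"

```text
clock: 13.05
tool_pos: [0.5331, 0.0292, 0.2761]
orientation: [179.5, 26.5, -165.7]
force: [0.3, -0.1, -1.0]
opening: 0.0086
gripper_force: 30.0
```

Call:
play_rows --pt "0 0.0125 0.0127 -0.0005 0.0015 -0.0095" --pt "0.003 0.0125 0 -0.0005 0.0015 -0.0095" --pt "0.003 0.0125 0 -0.0005 0.0015 -0.0095" --pt "0.003 0.0125 0 -0.0005 0.0015 -0.0095" --pt "0.003 0.0125 0 -0.0005 0.0012 -0.0095" --pt "0.003 0.0125 0 -0.0005 0.0012 -0.0095" --pt "0.003 0.0125 0 0 0 -0.0097" --pt "0.003 0.0125 0 0 0 0" --pt "0 0 0 0 0 0"

```text
clock: 13.95
tool_pos: [0.5503, 0.1102, 0.2851]
orientation: [179.9, 24.9, -177.5]
force: [-0.1, -0.7, 0.6]
opening: 0.009
gripper_force: 30.0
```

Run:
```python
from h import *
o=get_obs();print({k:np.round(o[k],3).tolist() for k in("clock","joint_pos","tool_pos","orientation","force","moment")})
for n in("side","scene"):plate(n,(.43,.58),(-.06,.12),(.05,.12))
```

```text
{'clock': 13.95, 'joint_pos': [39.674, -5.567, -38.399, 23.576, -39.184, -143.161], 'tool_pos': [0.55, 0.11, 0.285], 'orientation': [179.868, 24.929, -177.476], 'force': [-0.124, -0.683, 0.627], 'moment': [-0.116, 1.555, -0.069]}
side 356 mid [0.5171 0.0297] c [0.515  0.0373 0.089 ] width 0.122 yaw 14.9 lean nz -0.092 z [0.0513 0.1125]
scene 425 mid [0.5074 0.044 ] c [0.5063 0.0482 0.0863] width 0.08 yaw 13.9 lean nz -0.127 z [0.0515 0.1142]
```

Call:
play_rows --pt "0.008 0 0 0 0 0" --pt "0.016 0 0 0 0 0" --pt "0.018 0 0 0 0 0" --pt "0.018 0 0 0 0 0" --pt "0.016 0 0 0 0 0" --pt "0.0085 0 0 0 0 0" --pt "0.0034 0 -0.008 0 0 0" --pt "0 0 -0.014 0 0 0" --pt "0 0 -0.014 0 0 0" --pt "0 0 -0.014 0 0 0"

```text
clock: 15.05
tool_pos: [0.6194, 0.1089, 0.2438]
orientation: [179.9, 24.9, -177.6]
force: [0.6, 0.2, -1.2]
opening: 0.0088
gripper_force: 30.0
```

Call:
play_rows --pt "0 0 -0.01 0 0 0" --pt "0 0 -0.006 0 0 0" --pt "0 0 -0.002 0 0 0" --pt "0 0 0 0 0 0" --pt "0 0 0 0 0 0"

```text
clock: 15.55
tool_pos: [0.6204, 0.1092, 0.2313]
orientation: [179.8, 25.0, -177.6]
force: [-0.6, -0.1, -0.7]
opening: 0.009
gripper_force: 30.0
```

Call:
play_rows --pt "0 0 -0.0015 0 0 0" --pt "0 0 -0.001 0 0 0" --pt "0 0 0 0 0 0"

```text
clock: 15.85
tool_pos: [0.6208, 0.1094, 0.2302]
orientation: [179.8, 25.1, -177.6]
force: [-2.6, -0.3, 4.3]
opening: 0.0087
gripper_force: 30.0
```

Call:
play_rows --pt "0 0 0 0 0 0" --pt "0 0 0 0 0 0" --pt "0 0 0 0 0 0" --pt "0 0 0 -0.0008 0.02 0" --pt "0 0 0 -0.0008 0.02 0" --pt "0 0 0 -0.0008 0.02 0" --pt "0 0 0 -0.0008 0.02 0" --pt "0 0 0 -0.0008 0.02 0" --pt "0 0 0 0 0 0" --pt "0 0 0 0 0 0" --gripper 0

```text
clock: 16.85
tool_pos: [0.6205, 0.109, 0.2281]
orientation: [179.8, 6.9, -177.6]
force: [-1.3, -0.4, -0.1]
opening: 0.0437
gripper_force: 0.0
```

Run:
```python
from h import *
o=get_obs();print({k:np.round(o[k],3).tolist() for k in("clock","joint_pos","tool_pos","orientation","force","opening")})
p,d=snapshot("side");X=cloud("side",d)
q,dw=snapshot("wrist")
sel=(abs(X[...,1]-.108)<.014)&(X[...,0]>.58)&(X[...,0]<.7)&(X[...,2]>.12)&(X[...,2]<.28)
h=cv2.cvtColor(p,cv2.COLOR_BGR2HSV)
B=X[sel&(h[...,2]<80)];print("grip dark",len(B),B.mean(0).round(4) if len(B) else 0,B.min(0).round(4) if len(B) else 0,B.max(0).round(4) if len(B) else 0)
K=X[sel&(h[...,2]>100)&(X[...,2]<.2)]
for z in np.arange(.135,.2,.008):
    k=K[abs(K[:,2]-z)<.004];print(round(z,3),len(k),(k[:,0].min().round(4),k[:,0].max().round(4),k[:,1].mean().round(4)) if len(k) else "")
cv2.imwrite("pics/s6.png",np.hstack([cv2.resize(p[140:260,230:350],(400,400),interpolation=cv2.INTER_CUBIC),cv2.resize(q[60:380,160:480],(400,400))]))
```

```text
{'clock': 16.85, 'joint_pos': [29.459, 13.106, -13.959, 3.598, -56.725, -118.909], 'tool_pos': [0.62, 0.109, 0.228], 'orientation': [179.833, 6.942, -177.648], 'force': [-1.253, -0.441, -0.1], 'opening': 0.044}
grip dark 0 0 0 0
0.135 0 
0.143 5 (np.float64(0.6457), np.float64(0.6669), np.float64(0.1134))
0.151 33 (np.float64(0.636), np.float64(0.6721), np.float64(0.1143))
0.159 15 (np.float64(0.6396), np.float64(0.6757), np.float64(0.115))
0.167 15 (np.float64(0.6693), np.float64(0.6758), np.float64(0.1158))
0.175 18 (np.float64(0.6636), np.float64(0.6733), np.float64(0.1147))
0.183 9 (np.float64(0.6464), np.float64(0.6711), np.float64(0.114))
0.191 24 (np.float64(0.6367), np.float64(0.6484), np.float64(0.1141))
0.199 2 (np.float64(0.6367), np.float64(0.6388), np.float64(0.1131))
```

View pics/s6.png

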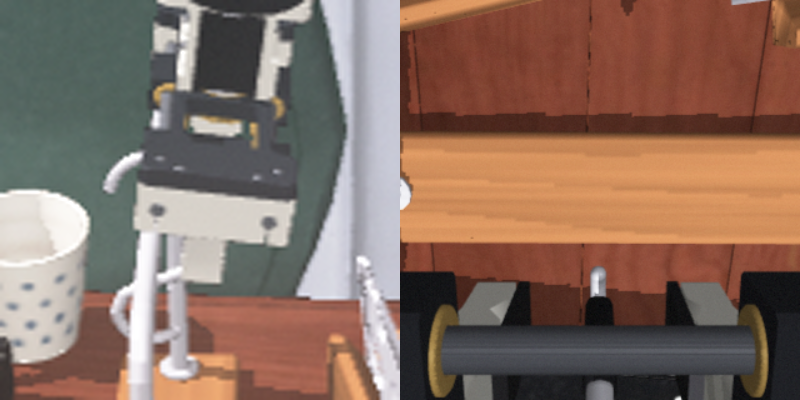

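The side view shows the empty hook hanging on the bar, about 4° tipped with its lower end away, and the fingers straddling the grip. I regrasp, lift, draw off and go toward the square.

Call:
play_rows --pt "0 0 0 0 0 0" --pt "0 0 0 0 0 0" --pt "0 0 0 0 0 0" --pt "0 0 0 0 0 0" --pt "0 0 0 0 0 0" --pt "0 0 0 0 0 0" --gripper -1

```text
clock: 17.55
tool_pos: [0.6203, 0.1091, 0.229]
orientation: [179.8, 6.9, -177.6]
force: [0.0, 0.3, 0.2]
opening: 0.0086
gripper_force: 30.0
```

Call:
play_rows --pt "0 0 0.008 0 0 0" --pt "0 0 0.015 0 0 0" --pt "0 0 0.015 0 0 0" --pt "0 0 0.015 0 0 0" --pt "0 0 0.01 0 0 0" --pt "0 0 0.004 0 0 0" --pt "-0.01 0 0 0 0 0" --pt "-0.02 0 0 0 0 0" --pt "-0.03 0 0 0 0 0" --pt "-0.03 0 0 0 0 0"

```text
clock: 18.55
tool_pos: [0.5467, 0.1087, 0.2814]
orientation: [179.9, 6.8, -177.6]
force: [0.3, 0.8, -0.5]
opening: 0.0087
gripper_force: 30.0
```

Run:
```python
from h import *
from kin import *
o=get_obs();print({k:np.round(o[k],3).tolist() for k in("clock","joint_pos","tool_pos","orientation","force","opening")})
q0=np.array(o["joint_pos"])
def hk(heading,tilt,base): return rz(heading)*ry(-(base+tilt))*R.from_euler("xyz",[180,0,180],degrees=True)
H=np.array([.5055,.2815,.0798])
for t in(10,14,18):
    for dx in (0.035,0,-.014):
        g=H-rz(10.5).apply(ry(-t).apply([.0094,0,-.0755]))+rz(10.5).apply([dx,0,0]);q,e=ik(g,hk(10.5,t,3),q0);print(t,dx,g.round(4),q.round(1),round(e,1))
```

```text
{'clock': 18.55, 'joint_pos': [33.688, 4.127, -17.779, 3.864, -62.225, -122.94], 'tool_pos': [0.547, 0.109, 0.281], 'orientation': [179.85, 6.833, -177.635], 'force': [0.317, 0.76, -0.468], 'opening': 0.009}
10 0.035 [0.5179 0.2838 0.1525] [  52.6    9.3  -31.1   13.4  -40.6 -141.6] 0.0
10 0 [0.4835 0.2774 0.1525] [  55.5    6.3  -35.5   14.4  -39.8 -145.4] 0.0
10 -0.014 [0.4697 0.2749 0.1525] [  56.8    5.1  -37.2   14.8  -39.6 -147.1] 0.0
14 0.035 [0.513  0.2829 0.1508] [  54.9    7.4  -35.2   20.   -36.8 -149.4] 0.0
14 0 [0.4786 0.2765 0.1508] [  58.2    4.3  -39.4   21.3  -36.5 -153.9] 0.0
14 -0.014 [0.4648 0.274  0.1508] [  59.7    3.1  -41.1   21.8  -36.5 -155.8] 0.0
18 0.035 [0.5082 0.282  0.1487] [  57.5    5.6  -39.2   28.1  -33.8 -159. ] 0.0
18 0 [0.4738 0.2756 0.1487] [  61.2    2.6  -43.3   29.7  -34.  -164. ] 0.0
18 -0.014 [0.46   0.2731 0.1487] [  62.8    1.4  -44.9   30.2  -34.3 -166.1] 0.0
```

Call:
play_rows --pt "-0.0039 0.0218 -0.0025 0.001 -0.0067 0.0046" --pt "-0.0039 0.0218 -0.0025 0.001 -0.0067 0.0046" --pt "-0.0039 0.0218 -0.0025 0.001 -0.0067 0.0046" --pt "-0.0039 0.0218 -0.0025 0.001 -0.0067 0.0046" --pt "-0.0039 0.0218 -0.0025 0.001 -0.0067 0.0046" --pt "-0.0039 0.0218 -0.0025 0.001 -0.0067 0.0046" --pt "-0.0039 0.0218 -0.0025 0.001 -0.0067 0.0046" --pt "-0.0039 0.0218 -0.0025 0.001 -0.0067 0.0046" --pt "-0.0039 0.0218 -0.0025 0.001 -0.0067 0.0046" --pt "-0.0039 0.0218 -0.0025 0.001 -0.0067 0.0046"

```text
clock: 19.55
tool_pos: [0.5161, 0.2838, 0.2618]
orientation: [179.4, 19.1, -169.4]
force: [-0.1, -0.3, -1.0]
opening: 0.0089
gripper_force: 30.0
```

Run:
```python
from h import *
o=get_obs();print({k:np.round(o[k],3).tolist() for k in("clock","joint_pos","tool_pos","orientation")})
m=camera_model("wrist");p,d=snapshot("wrist");cv2.imwrite("pics/w7.png",p);np.save("w7.npy",d)
import pickle;pickle.dump(m,open("w7.pkl","wb"))
X=cloud("wrist",d,m);h=cv2.cvtColor(p,cv2.COLOR_BGR2HSV);x,y,z=[X[...,i] for i in range(3)]
sq=(h[...,1]<70)&(h[...,2]>90)&(d>0)&(x>.45)&(x<.56)&(y>.17)&(y<.4)&(z>.04)&(z<.108)
Q=X[sq];print(len(Q),Q.min(0).round(4),Q.max(0).round(4),"top",Q[Q[:,2].argsort()[-15:]].mean(0).round(4))
cn,hi=cv2.findContours(sq.astype(np.uint8),cv2.RETR_CCOMP,cv2.CHAIN_APPROX_NONE)
for c,k in zip(cn,hi[0]):
    if cv2.contourArea(c)>30:
        (u,v),s,a=cv2.minAreaRect(c);pts=X[c[:,0,1],c[:,0,0]];print("hole" if k[3]>=0 else "outer",round(u),round(v),np.round(s),"rim",np.median(pts,0).round(4),pts.min(0).round(4),pts.max(0).round(4))
# hook tip in view: rod grey between z .12-.22
k=(h[...,1]<70)&(h[...,2]>90)&(d>0)&(abs(y-.285)<.03)&(z>.15)&(z<.25)&(x>.5)&(x<.6)
K=X[k];print("hook",len(K),K.min(0).round(4) if len(K) else 0,K.max(0).round(4) if len(K) else 0, K[K[:,0].argsort()[:10]].mean(0).round(4) if len(K) else 0, np.argwhere(k).mean(0))
for n in("side","scene"):
    p,d=snapshot(n);X=cloud(n,d);h=cv2.cvtColor(p,cv2.COLOR_BGR2HSV);x,y,z=[X[...,i] for i in range(3)]
    K=X[(h[...,1]<70)&(h[...,2]>90)&(d>0)&(abs(y-.285)<.025)&(z>.16)&(z<.22)&(x>.5)&(x<.62)];print(n,"hook",len(K))
    for zz in np.arange(.168,.22,.006):
        a=K[abs(K[:,2]-zz)<.003];print(round(zz,3),len(a),*(( a[:,0].min().round(4),a[:,0].max().round(4),a[:,1].mean().round(4)) if len(a) else ()))
```

```text
{'clock': 19.55, 'joint_pos': [55.174, 1.729, -30.926, 18.442, -44.554, -146.174], 'tool_pos': [0.516, 0.284, 0.262], 'orientation': [179.391, 19.108, -169.35]}
3011 [0.4907 0.2184 0.04  ] [0.5272 0.3419 0.103 ] top [0.5038 0.2795 0.1019]
outer 312 125 [158.  35.] rim [0.5046 0.2794 0.0483] [0.491  0.2184 0.04  ] [0.5272 0.3412 0.1011]
hole 312 128 [16.  3.] rim [0.5057 0.2796 0.0737] [0.501  0.2743 0.071 ] [0.5079 0.2859 0.0937]
hook 411 [0.5065 0.2699 0.1887] [0.5644 0.2972 0.25  ] [0.5067 0.2952 0.2494] [285.30900243 318.23357664]
side hook 136
0.168 0
0.174 0
0.18 0
0.186 27 0.5463 0.5739 0.2984
0.192 50 0.5479 0.5772 0.2981
0.198 12 0.5738 0.5805 0.3017
0.204 14 0.5756 0.5822 0.3024
0.21 12 0.5757 0.5822 0.3013
0.216 18 0.571 0.5807 0.3003
scene hook 11
0.168 0
0.174 0
0.18 0
0.186 1 0.5518 0.5518 0.2938
0.192 8 0.5446 0.5513 0.2917
0.198 2 0.5439 0.5462 0.292
0.204 0
0.21 0
0.216 0
```

Call:
play_rows --pt "0.0003 -0.0018 -0.01 0 0 0" --pt "0 0 -0.018 0 0 0" --pt "0 0 -0.018 0 0 0" --pt "0 0 -0.018 0 0 0" --pt "0 0 -0.018 0 0 0" --pt "0 0 -0.018 0 0 0" --pt "0 0 -0.018 0 0 0" --pt "0 0 -0.013 0 0 0" --pt "0 0 -0.0065 0 0 0" --pt "0 0 0 0 0 0"

```text
clock: 20.7
tool_pos: [0.5172, 0.2809, 0.1515]
orientation: [179.5, 19.0, -169.4]
force: [0.3, -0.4, -0.9]
opening: 0.0088
gripper_force: 30.0
```

Run:
```python
from h import *
o=get_obs();print({k:np.round(o[k],3).tolist() for k in("clock","joint_pos","tool_pos","orientation","force")})
m=camera_model("wrist");p,d=snapshot("wrist");cv2.imwrite("pics/w8.png",p)
X=cloud("wrist",d,m);h=cv2.cvtColor(p,cv2.COLOR_BGR2HSV);x,y,z=[X[...,i] for i in range(3)]
sq=(h[...,1]<70)&(h[...,2]>90)&(d>0)&(x>.45)&(x<.514)&(y>.17)&(y<.4)&(z>.04)&(z<.108)
cn,hi=cv2.findContours(sq.astype(np.uint8),cv2.RETR_CCOMP,cv2.CHAIN_APPROX_NONE)
for c,k in zip(cn,hi[0]):
    if cv2.contourArea(c)>30:
        pts=X[c[:,0,1],c[:,0,0]];print("hole" if k[3]>=0 else "outer",cv2.boundingRect(c),"rim",pts.mean(0).round(4),pts.min(0).round(4),pts.max(0).round(4))
for n in("side","scene"):
    p,d=snapshot(n);X=cloud(n,d);h=cv2.cvtColor(p,cv2.COLOR_BGR2HSV);x,y,z=[X[...,i] for i in range(3)]
    K=X[(h[...,1]<70)&(h[...,2]>90)&(d>0)&(abs(y-.285)<.03)&(z>.06)&(z<.11)&(x>.515)&(x<.62)];print(n,"hook",len(K))
    for zz in np.arange(.07,.11,.006):
        a=K[abs(K[:,2]-zz)<.003];print(round(zz,3),len(a),*(( a[:,0].min().round(4),a[:,0].max().round(4),a[:,1].mean().round(4)) if len(a) else ()))
```

```text
{'clock': 20.7, 'joint_pos': [53.248, 8.068, -42.881, 27.88, -27.229, -156.196], 'tool_pos': [0.517, 0.281, 0.152], 'orientation': [179.452, 19.026, -169.435], 'force': [0.252, -0.447, -0.931]}
outer (208, 163, 219, 68) rim [0.5042 0.2793 0.0583] [0.491  0.2185 0.04  ] [0.514  0.3405 0.1016]
hole (301, 198, 35, 12) rim [0.5045 0.2796 0.0816] [0.5007 0.2713 0.0706] [0.5086 0.288  0.0915]
side hook 113
0.07 0
0.076 16 0.5541 0.5715 0.2941
0.082 48 0.5489 0.5785 0.2936
0.088 13 0.549 0.582 0.2964
0.094 11 0.5767 0.5838 0.2979
0.1 11 0.5785 0.5836 0.2985
0.106 12 0.5751 0.5838 0.297
scene hook 34
0.07 0
0.076 0
0.082 5 0.5511 0.5727 0.2915
0.088 14 0.5484 0.5777 0.2924
0.094 8 0.5759 0.5797 0.2942
0.1 2 0.5761 0.5787 0.2958
0.106 4 0.5739 0.5803 0.2959
```

Call:
play_rows --pt "-0.0055 -0.001 -0.0006 0 0 0" --pt "-0.0055 -0.001 -0.0006 0 0 0" --pt "-0.0055 -0.001 0 0 0 0" --pt "-0.0055 -0.001 0 0 0 0" --pt "-0.0055 -0.001 0 0 0 0" --pt "-0.0055 -0.001 0 0 0 0" --pt "-0.0055 -0.001 0 0 0 0" --pt "-0.0045 -0.0008 0 0 0 0" --pt "0 0 0 0 0 0" --pt "0 0 0 0 0 0"

```text
clock: 21.85
tool_pos: [0.4829, 0.276, 0.1516]
orientation: [179.4, 19.1, -169.4]
force: [0.0, -0.4, 0.0]
opening: 0.0093
gripper_force: 30.0
```

Run:
```python
from h import *
o=get_obs();print({k:np.round(o[k],3).tolist() for k in("clock","joint_pos","tool_pos","orientation","force")})
m=camera_model("wrist");p,d=snapshot("wrist");cv2.imwrite("pics/w9.png",p)
s,_=snapshot("side")
T=np.array(o["tool_pos"])
for nm,P in(("tip",T+[.0315,.0055,-.0708]),("hole",np.array([.5045,.2797,.0805]))):
    c=m["world_to_cam"]@np.r_[P,1];print(nm,P.round(4),"px",(m["fx"]*c[0]/c[2]+m["cx"]).round(1),(m["fy"]*c[1]/c[2]+m["cy"]).round(1),c[2].round(4))
cv2.imwrite("pics/s9.png",np.hstack([cv2.resize(s[290:380,310:400],(400,400),interpolation=cv2.INTER_CUBIC),cv2.resize(p[140:300,240:400],(400,400),interpolation=cv2.INTER_CUBIC)]))
```

```text
{'clock': 21.85, 'joint_pos': [56.157, 5.044, -47.084, 29.917, -26.948, -160.966], 'tool_pos': [0.483, 0.276, 0.152], 'orientation': [179.372, 19.115, -169.381], 'force': [0.017, -0.39, 0.02]}
tip [0.5144 0.2815 0.0808] px 314.8 274.0 0.2299
hole [0.5045 0.2797 0.0805] px 315.0 258.9 0.2244
```

View pics/s9.png

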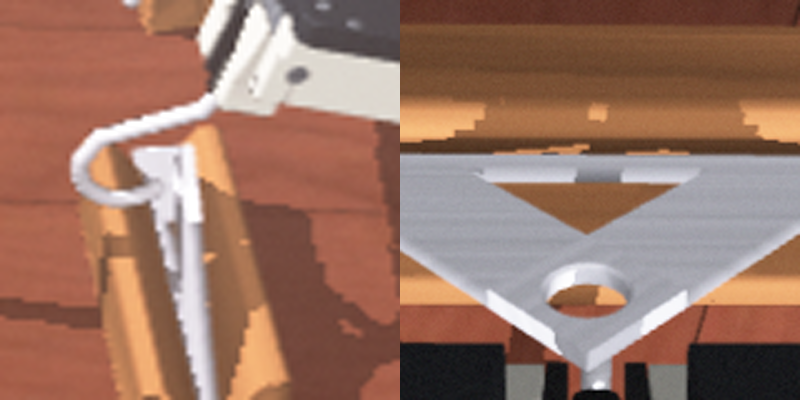

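The side crop shows the tip at (155,190) just behind the apex. The wrist crop puts the hole at (588,293) and the rod about 1.4 mm to the +y side. I correct that and push through.

Call:
play_rows --pt "0.0003 -0.0016 0 0 0 0" --pt "-0.003 -0.0006 0 0 0 0" --pt "-0.003 -0.0006 0 0 0 0" --pt "-0.003 -0.0006 0 0 0 0" --pt "-0.003 -0.0006 0 0 0 0" --pt "0 0 0 0 0 0"

```text
clock: 22.55
tool_pos: [0.4733, 0.2725, 0.1516]
orientation: [179.4, 19.1, -169.4]
force: [0.3, 0.2, -1.0]
opening: 0.0088
gripper_force: 30.0
```

```bash
cat > chk.py <<'E'
from h import *
o=get_obs();print({k:np.round(o[k],3).tolist() for k in("clock","joint_pos","tool_pos","orientation","force","moment")})
m=camera_model("wrist");p,d=snapshot("wrist");X=cloud("wrist",d,m)
T=np.array(o["tool_pos"])
for nm,P in(("tip",T+[.0315,.0055,-.0708]),("hole",np.array([.5045,.2797,.0805]))):
    c=m["world_to_cam"]@np.r_[P,1];print(nm,P.round(4),"px",(m["fx"]*c[0]/c[2]+m["cx"]).round(1),(m["fy"]*c[1]/c[2]+m["cy"]).round(1),c[2].round(4))
u=int(round(m["fx"]*c[0]/c[2]+m["cx"]));v=int(round(m["fy"]*c[1]/c[2]+m["cy"]))
h=cv2.cvtColor(p,cv2.COLOR_BGR2HSV)
print("S map around hole (rows step2, cols step2) g=grey ray z in mm")
for r in range(v-16,v+20,3):print(r," ".join(f"{int(X[r,k,2]*1000):4d}{'g' if h[r,k,1]<70 else 'w'}" for k in range(u-24,u+26,4)))
plate("side",(.43,.56),(.17,.4),(.05,.105))
E
python3 chk.py
```

```text
{'clock': 22.55, 'joint_pos': [56.919, 4.091, -48.293, 30.351, -26.971, -162.133], 'tool_pos': [0.473, 0.273, 0.152], 'orientation': [179.379, 19.108, -169.383], 'force': [0.264, 0.192, -1.002], 'moment': [-0.334, 1.137, 0.035]}
tip [0.5048 0.278  0.0808] px 314.8 274.0 0.2298
hole [0.5045 0.2797 0.0805] px 317.9 273.8 0.2301
S map around hole (rows step2, cols step2) g=grey ray z in mm
258   68g   69g   69g   69g   69g   69g   68g   69g   69g   69g   69g   69g   68g
261   71g   72g   71g   71g   72g   72g   70g   72g   71g   72g   71g   70g   72g
264   75g   75g   74g   73g   73g   72g   71g   72g   73g   74g   74g   74g   75g
267   76g   77g   76g   75g   71g   72g   71g   71g   73g   75g   77g   77g   78g
270   80g   79g   78g   74g   45w   45w   46w   46w   46w   74g   79g   79g   79g
273   83g   82g   78g   45w   45w   45g   81g   81g   46w   45w   80g   83g   83g
276   85g   85g   85g    0w    0w   83g   84g   83g    0w    0w   86g   85g  261g
279   87g   87g   87g    0w    0w   84g   84g   84g    0w    1g   88g   88g   87g
282   89g   90g   89g   90g   90g   83g   85g   85g   90g   91g   91g   90g   89g
285   89g   92g  131g  131g   93g   92g   91g   93g   92g  131g  131g  131g   89g
288  137g   91g  133g  134g   95g   94g   95g   95g   95g  134g  133g  135g  138g
291  140g  137g  136g  137g   97g   98g   97g   97g   98g  135g  137g  137g  140g
side 145 mid [0.507  0.2862] c [0.5049 0.2955 0.0661] width 0.089 yaw 12.5 lean nz -0.135 z [0.0519 0.0825]
```

The depth map shows the rod tip centred in the hole. I push on 12 mm.

Call:
play_rows --pt "-0.0037 -0.0007 0 0 0 0" --pt "-0.0037 -0.0007 0 0 0 0" --pt "-0.0037 -0.0007 0 0 0 0" --pt "-0.0037 -0.0007 0 0 0 0" --pt "0 0 0 0 0 0"

```text
clock: 23.15
tool_pos: [0.4614, 0.2703, 0.1516]
orientation: [179.4, 19.1, -169.4]
force: [0.4, 0.4, -0.1]
opening: 0.0085
gripper_force: 30.0
```

```bash
python3 chk.py
```

```text
{'clock': 23.15, 'joint_pos': [58.063, 3.003, -49.64, 30.874, -27.101, -163.737], 'tool_pos': [0.461, 0.27, 0.152], 'orientation': [179.378, 19.107, -169.381], 'force': [0.441, 0.424, -0.096], 'moment': [-0.195, 1.095, -0.023]}
tip [0.4929 0.2758 0.0808] px 314.9 274.0 0.2298
hole [0.5045 0.2797 0.0805] px 318.0 290.6 0.2369
S map around hole (rows step2, cols step2) g=grey ray z in mm
275   69g   69g   69g   69g   70g   82g   82g   83g   70g   68g   69g   68g   69g
278   71g   71g   72g   72g   71g   83g   85g   84g   72g   71g   72g  261g   72g
281   74g   75g   75g   74g   73g   83g   85g   85g   72g   74g   75g   75g   73g
284   77g   77g   76g   74g   71g   81g   84g   82g   74g   76g   77g   76g   77g
287  135g   80g  133g  132w   45w   80g   82g   81g   46w  133g  134g  134g  136g
290  140g  136g  135g  137w    1w   80g   82g   80g    0w  135w  136g  136g  139g
293  141g  138g  139g  139g    0w   80g   81g   80g    0w  136w  139g  139g  142g
296  146g  141g  142g  142g    0w  131g  131g  131g    0w  261g  142g  141g  145g
299  148g  145g  144g  145g  133g  134g  135g  134g  133w  137g  145g  144g  149g
302  149g  147g  148g  147g  134g  136g  137g  136g  135g  136g  147g  147g  149g
305  149g  150g  149g  149g  138g  139g  139g  139g  138g  140g  151g  150g  148g
308  149g  153g  153g  150g  140g  141g  142g  142w  140g  139g  153g  153g  149g
side 211 mid [0.5069 0.2846] c [0.5048 0.2945 0.0687] width 0.092 yaw 12.2 lean nz -0.007 z [0.0505 0.0935]
```

Threaded: the rod passes through the hole with no force. I untilt about the bend, then lift slowly.

Call:
play_rows --pt "0.0022 0.0004 0.0013 -0.0018 0.0096 0" --pt "0.0022 0.0004 0.0013 -0.0018 0.0096 0" --pt "0.0022 0.0004 0.0013 -0.0018 0.0096 0" --pt "0.0022 0.0004 0.0013 -0.0018 0.0096 0" --pt "0.0022 0.0004 0.0013 -0.0018 0.0096 0" --pt "0.0022 0.0004 0.0013 -0.0018 0.0096 0" --pt "0.0022 0.0004 0.0013 -0.0018 0.0096 0" --pt "0.0022 0.0004 0.0013 -0.0018 0.0096 0" --pt "0 0 0 0 0 0"

```text
clock: 24.15
tool_pos: [0.4769, 0.2736, 0.1599]
orientation: [179.4, 5.0, -169.4]
force: [-0.1, -0.7, -0.0]
opening: 0.0088
gripper_force: 30.0
```

Call:
play_rows --pt "0 0 0.003 0 0 0" --pt "0 0 0.004 0 0 0" --pt "0 0 0.004 0 0 0" --pt "0 0 0.004 0 0 0" --pt "0 0 0.004 0 0 0" --pt "0 0 0.004 0 0 0" --pt "0 0 0.004 0 0 0" --pt "0 0 0.004 0 0 0" --pt "0 0 0 0 0 0" --pt "0 0 0 0 0 0"

```text
clock: 25.15
tool_pos: [0.4758, 0.273, 0.1847]
orientation: [179.4, 5.0, -169.4]
force: [0.1, -0.3, -2.4]
opening: 0.0089
gripper_force: 30.0
```

Run:
```python
from h import *
o=get_obs();print({k:np.round(o[k],3).tolist() for k in("clock","joint_pos","tool_pos","orientation","force","moment")})
for n in("side","scene"):plate(n,(.43,.56),(.17,.4),(.05,.14))
```

```text
{'clock': 25.15, 'joint_pos': [52.292, 8.695, -25.625, 3.685, -51.552, -133.855], 'tool_pos': [0.476, 0.273, 0.185], 'orientation': [179.375, 5.044, -169.402], 'force': [0.146, -0.337, -2.42], 'moment': [-0.171, 0.351, 0.012]}
side 331 mid [0.5051 0.294 ] c [0.5037 0.3006 0.0811] width 0.107 yaw 11.9 lean nz -0.038 z [0.0511 0.1384]
scene 166 mid [0.4948 0.3196] c [0.4949 0.3186 0.0641] width 0.052 yaw 7.9 lean nz -0.052 z [0.0503 0.0834]
```

Call:
play_rows --pt "0 0 0.006 0 0 0" --pt "0 0 0.01 0 0 0" --pt "0 0 0.014 0 0 0" --pt "0 0 0.016 0 0 0" --pt "0 0 0.018 0 0 0" --pt "0 0 0.018 0 0 0" --pt "0 0 0.018 0 0 0" --pt "0 0 0.014 0 0 0" --pt "0 0 0.008 0 0 0" --pt "0 0 0.004 0 0 0"

```text
clock: 26.25
tool_pos: [0.4759, 0.2731, 0.2863]
orientation: [179.3, 5.1, -169.4]
force: [-0.8, -0.6, -2.2]
opening: 0.0086
gripper_force: 30.0
```

Call:
play_rows --pt "0 0 0 0 0 0" --pt "0 0 0 0 0 0" --pt "0 0 0 0 0 0" --pt "0 0 0 0 0 0"

```text
clock: 26.65
tool_pos: [0.4757, 0.2728, 0.2849]
orientation: [179.4, 5.0, -169.4]
force: [1.3, 0.7, -1.8]
opening: 0.0088
gripper_force: 30.0
```

Run:
```python
from h import *
o=get_obs();print({k:np.round(o[k],3).tolist() for k in("clock","joint_pos","tool_pos","orientation","force","moment")})
for n in("side","scene"):plate(n,(.43,.56),(.15,.42),(.09,.22))
```

```text
{'clock': 26.65, 'joint_pos': [52.306, 4.223, -16.777, 3.186, -64.909, -132.924], 'tool_pos': [0.476, 0.273, 0.285], 'orientation': [179.415, 4.998, -169.395], 'force': [1.318, 0.722, -1.832], 'moment': [-0.132, 0.362, -0.047]}
side 668 mid [0.504  0.2918] c [0.5022 0.3018 0.1597] width 0.159 yaw 10.7 lean nz -0.018 z [0.1237 0.2133]
scene 1305 mid [0.5004 0.2818] c [0.4999 0.2849 0.1559] width 0.168 yaw 9.5 lean nz -0.032 z [0.1224 0.2121]
```

Call:
play_rows --pt "0.002 -0.004 0 0 0 -0.0015" --pt "0.004 -0.009 0 0 0 -0.0025" --pt "0.005 -0.014 0 0 0 -0.0035" --pt "0.006 -0.018 0.001 0 0 -0.004" --pt "0.006 -0.02 0.001 0 0 -0.0045" --pt "0.007 -0.02 0 0 0 -0.0045" --pt "0.007 -0.02 0 0 0 -0.0045" --pt "0.007 -0.02 0 0 0 -0.0045" --pt "0.006 -0.018 0 0 0 -0.0045" --pt "0.006 -0.016 0 0 0 -0.004"

```text
clock: 27.75
tool_pos: [0.521, 0.1441, 0.2872]
orientation: [179.4, 5.1, -176.3]
force: [0.2, -0.8, -0.8]
opening: 0.0085
gripper_force: 30.0
```

Call:
play_rows --pt "0.005 -0.013 0 0 0 -0.003" --pt "0.0035 -0.009 0 0 0 -0.0025" --pt "0.002 -0.006 0 0 0 -0.0015" --pt "0.001 -0.004 0 0 0 -0.0006" --pt "0 0 0 0 0 0" --pt "0 0 0 0 0 0" --pt "0 0 0 0 0 0" --pt "0 0 0 0 0 0" --pt "0 0 0 0 0 0" --pt "0 0 0 0 0 0"

```text
clock: 28.75
tool_pos: [0.5298, 0.1203, 0.2871]
orientation: [179.4, 5.0, -177.6]
force: [-0.4, 0.4, -0.5]
opening: 0.0089
gripper_force: 30.0
```

Run:
```python
from h import *
o=get_obs();print({k:np.round(o[k],3).tolist() for k in("clock","joint_pos","tool_pos","orientation","force","moment")})
for n in("side","scene"):plate(n,(.5,.6),(0,.25),(.09,.22))
```

```text
{'clock': 28.75, 'joint_pos': [35.006, 3.538, -16.934, 2.419, -64.964, -123.504], 'tool_pos': [0.53, 0.12, 0.287], 'orientation': [179.382, 5.042, -177.589], 'force': [-0.382, 0.407, -0.451], 'moment': [-0.077, 0.35, -0.017]}
side 224 mid [0.5446 0.1214] c [0.5489 0.1436 0.1595] width 0.189 yaw -11.0 lean nz -0.271 z [0.0909 0.2151]
scene 567 mid [0.5485 0.1054] c [0.5524 0.1384 0.1561] width 0.212 yaw -6.7 lean nz -0.301 z [0.092  0.2152]
```

Run:
```python
from h import *
for n in("side","scene"):plate(n,(.5,.6),(0,.25),(.118,.212))
```

```text
side 228 mid [0.5592 0.1654] c [0.5582 0.1654 0.1752] width 0.031 yaw -87.9 lean nz -0.747 z [0.1265 0.2114]
scene 1115 mid [0.5558 0.1246] c [0.5557 0.128  0.157 ] width 0.168 yaw 1.5 lean nz -0.03 z [0.1242 0.2089]
```

Call:
play_rows --pt "0.003 0 -0.0035 0 0 0" --pt "0.007 0 -0.004 0 0 0" --pt "0.011 0 0 0 0 0" --pt "0.015 0 0 0 0 0" --pt "0.018 0 0 0 0 0" --pt "0.018 0 0 0 0 0" --pt "0.016 0 0 0 0 0" --pt "0.012 0 0 0 0 0" --pt "0.0075 0 0 0 0 0" --pt "0.0033 0 0 0 0 0"

```text
clock: 29.95
tool_pos: [0.619, 0.1201, 0.2807]
orientation: [179.4, 5.0, -177.6]
force: [0.1, -0.7, -1.7]
opening: 0.0088
gripper_force: 30.0
```

Call:
play_rows --pt "0 0 -0.003 0 0 0" --pt "0 0 -0.006 0 0 0" --pt "0 0 -0.009 0 0 0" --pt "0 0 -0.01 0 0 0" --pt "0 0 -0.01 0 0 0" --pt "0 0 -0.01 0 0 0" --pt "0 0 -0.007 0 0 0" --pt "0 0 -0.004 0 0 0" --pt "0 0 -0.003 0 0 0" --pt "0 0 0 0 0 0"

```text
clock: 30.95
tool_pos: [0.6184, 0.1202, 0.2312]
orientation: [179.4, 5.0, -177.6]
force: [0.5, -0.2, -1.9]
opening: 0.009
gripper_force: 30.0
```

Call:
play_rows --pt "0 0 -0.002 0 0 0" --pt "0 0 -0.0015 0 0 0" --pt "0 0 0 0 0 0" --pt "0 0 0 0 0 0"

```text
clock: 31.35
tool_pos: [0.6189, 0.1202, 0.2295]
orientation: [179.4, 5.1, -177.6]
force: [-1.2, -0.8, 3.5]
opening: 0.0087
gripper_force: 30.0
```

Call:
play_rows --pt "0 0 0 0 0 0" --pt "0 0 0 0 0 0" --pt "0 0 0 0 0 0" --pt "0 0 0 0 0 0" --gripper 0

```text
clock: 31.75
tool_pos: [0.6184, 0.1201, 0.2284]
orientation: [179.4, 5.0, -177.6]
force: [0.5, -0.6, -0.3]
opening: 0.0351
gripper_force: 0.0
```

Call:
play_rows --pt "-0.008 0 0.001 0 0 0" --pt "-0.016 0 0.002 0 0 0" --pt "-0.025 0 0.005 0 0 0" --pt "-0.03 0 0.02 0 0 0" --pt "-0.03 0 0.04 0 0 0" --pt "-0.03 0 0.05 0 0 0" --pt "0 0 0.05 0 0 0" --pt "0 0 0 0 0 0" --pt "0 0 0 0 0 0" --pt "0 0 0 0 0 0"

```text
clock: 32.75
tool_pos: [0.5063, 0.12, 0.3622]
orientation: [179.4, 5.0, -177.6]
force: [0.0, 0.3, 0.1]
opening: 0.0439
gripper_force: 0.0
```

Call:
play_rows --pt "0 0 0 0 0 0" --pt "0 0 0 0 0 0" --pt "0 0 0 0 0 0" --pt "0 0 0 0 0 0" --pt "0 0 0 0 0 0" --pt "0 0 0 0 0 0" --pt "0 0 0 0 0 0" --pt "0 0 0 0 0 0" --pt "0 0 0 0 0 0" --pt "0 0 0 0 0 0"

```text
clock: 33.75
tool_pos: [0.5072, 0.1202, 0.3631]
orientation: [179.4, 5.0, -177.6]
force: [-0.0, 0.8, -0.5]
opening: 0.0441
gripper_force: 0.0
```

Run:
```python
from h import *
o=get_obs();print({k:np.round(o[k],3).tolist() for k in("clock","tool_pos","force","opening")})
for n in("side","scene"):
    plate(n,(.62,.68),(0,.25),(.06,.15));p=plate(n,(.46,.56),(-.06,.12),(.05,.12))
    if n=="scene": cv2.imwrite("pics/end.png",cv2.resize(p[130:380,220:470],(750,590)[:1]*2 if 0 else (590,590)))
```

```text
{'clock': 33.75, 'tool_pos': [0.507, 0.12, 0.363], 'force': [-0.029, 0.752, -0.526], 'opening': 0.044}
side 256 mid [0.646  0.1256] c [0.6457 0.1365 0.1045] width 0.156 yaw 1.6 lean nz -0.037 z [0.0657 0.149 ]
side 358 mid [0.517 0.03 ] c [0.515  0.0375 0.0889] width 0.12 yaw 14.9 lean nz -0.09 z [0.0515 0.1123]
scene 969 mid [0.6443 0.1239] c [0.6442 0.1257 0.0983] width 0.165 yaw 1.6 lean nz -0.031 z [0.0664 0.147 ]
scene 649 mid [0.5124 0.0249] c [0.5117 0.0275 0.0879] width 0.12 yaw 14.1 lean nz -0.132 z [0.0512 0.113 ]
```

View pics/end.png

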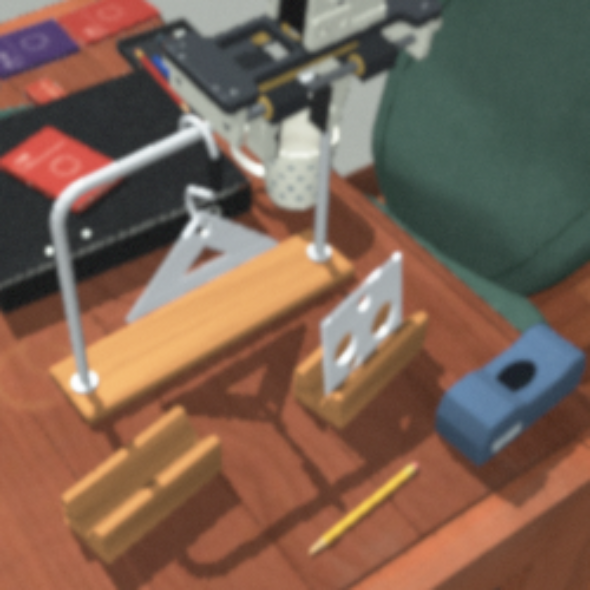

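The view shows the square hanging from the hook at (200,240), the template standing in its groove at (365,320), and the other stand empty. The robot is clear of everything.

```bash
python3 -c "
from plant import *
print(close_job())"
```

```text
the job is handed in; nothing more can be done
None
```

The plates are swapped: the template stands in the groove of the formerly empty stand and the set square hangs freely from the S-hook on the rail, handed in at about 34 s; I hung the empty hook on the rail once, between the two plates, to regrasp it at a better angle.

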